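Hang the turner on the hook inside the low utensil box

TASK

Pick up the slotted wooden turner and hang it by the hole in its handle on the brass hook inside the open-fronted utensil box. The box is low and the hook sits deep under its roof, clamped somewhere along a short level rail, where it has to be seen or felt, so bring the turner in from the front at a slant, handle end first, slip the hole over the upturned tip, and leave it hanging straight down at rest on the hook. Do not bang it hard against the box, and leave the mug, tins and egg timer where they stand.

Things in the scene. Friction and masses are not known exactly. Their poses are not given: they have to be found in the camera images.
- turner_centre (a point): Middle of the slotted wooden turner (loose, 150 long, 12 thick, 0.07 kg, lying flat). Its x axis runs along its length to the handle end with the hole, z is normal to the flat faces (up at the start). Blade 52 wide with parallel straight edges from x = -75 to -12; handle 22 wide, ending in a round eye 38 across at x = +56 with a hole 18 in diameter through the thickness.
- turner_hole (a point): Centre of the 18 mm hole in the turner's eye, at mid-thickness, 56 mm from turner_centre along the turner's x; the turner ends 19 mm beyond it. Axes as turner_centre.
- turner_blade (a point): Mid-width, mid-thickness point of the blade, 50 mm from turner_centre along -x and 106 mm from the hole; here the blade can be gripped across its 52 mm width. Axes as turner_centre.
- box: Light wood utensil box, fixed, front open: 117 deep (x, pointing inward), 244 wide (y), 280 high (z), panels 12 thick. Origin: centre of its underside, on the worktop. Inside: height 12 to 268, 220 wide; back face at x = +46.5, open front at x = -58.5. A rail under the roof's front edge reaches down to 256; a sill on the floor's front edge up to 20. It stands to the right of the microwave.
- hook_rail: Level dark rail, 136 long, on the box's back wall; a fixed brass hook of 8 mm round bar is clamped on it, place not given: its bend lies on the rail's y axis, within 30 of this origin. Axes as the box; origin 40 in front of the back wall, 65 behind the open front, 158 to 182 above the worktop. From the rail the bar comes 36 forward, sloping down 6, to the bend, then rises to its tip.
- tip_mid (a point): Where the end of the hook's bar axis would be were the hook in mid-rail: 13 mm in front of (-x) and 22.5 mm above hook_rail's origin, as the last 26 mm of bar rise forward from the bend, 60 degrees above level. The real tip is up to 30 mm to either side (rail's y), at this height and depth; its round end stands 4 mm beyond. Axes as the box.
- mug: Green and white mug, 78 x 116 x 101 high, loose bystander; origin: centre of its underside.
- biscuit_tin: Low red tin, 75 in diameter, 58 high, loose bystander; origin: centre of its underside.
- egg_timer: Red and white egg timer, 66 in diameter, 48 high, loose bystander; origin: centre of its underside.
- soup_tin: Tall red tin, 75 in diameter, 110 high, loose bystander; origin: centre of its underside.

How it is judged:
By the outcome, as a careful person would: the job done as asked, in the order asked, and still so for the second after the job is handed in, with the robot touching nothing.
It also fails if it takes over 58 s, if anything falls off the work surface, if the arm or the gripper's body presses on something with over 40 N, if the wrist force passes 120 N, or if a joint passes its speed limit or range.

ROBOT

A 7-joint arm with a two-finger parallel gripper is mounted at the origin on a cart in front of the work surface, level with it; the furniture and walls round the work are solid. World frame = base frame: x ahead of the robot, y to its left, z up, the work surface at z = 0. Lengths are in mm, angles in rad, forces in N, time in s.
With the tool pointing down it reaches from about 400 to 875 mm from the base axis. Payload 4.4 kg.
Tool frame: the origin (TCP) lies midway between the tips of the shut fingers; the grasp point (between the pads) lies 19 mm behind it; z points along the fingers, y is the line along which they close (so a half turn about z gives the same grasp; the last joint's range is limited). The gripper opens to 85 mm and grips with 20 to 120 N. Pads are 22 mm wide; open, the fingers measure 114 mm over their backs; the gripper's body (76 mm by 85 mm) begins 54 mm behind the grasp point. The pads swing forward as they close: fully open they stand 13 mm farther back than shut.
Start: joints at [-1.193, 0.628, 0.038, 1.517, -0.027, 0.996, -0.02], TCP at [279.072, 587.058, 208.913] pointing down, gripper open.
Joint ranges: [-3.06, 3.06], [-0.37, 2.12], [-1.25, 1.32], [0.18, 2.47], [-1.1, 4.24], [0.23, 1.98], [-2.94, 2.94]. Speed limits (rad/s): [2.57, 2.57, 3.14, 3.14, 3.14, 3.14, 3.14].

INTERFACE

Orientations are given as [roll, pitch, yaw] about the fixed x, y, z axes, in that order (R = Rz(yaw) Ry(pitch) Rx(roll)).
In Python, from cell import read_state, get_image, finish_job gives the robot as it stands.
- The arm moves only by the tool send_rows, never from a script. Its argument "series" is a list of rows, each an object of numbers: "ax", "ay", "az": the turn, a rotation vector about the tool's x, y, z in rad; "dx", "dy", "dz": the shift along the tool's x, y, z in cm; "hand": the closure, from 0 (fully open) to 1 (shut). In form: [{"ax": .., "ay": .., "az": .., "dx": .., "dy": .., "dz": .., "hand": ..}, ...]. A call has 1 to 10 rows; each row is the pose to reach, as a shift and turn from the pose commanded when the call began, along the tool's axes at that moment; what a row does not reach only later rows make up. A row lasts 1/10 s, in which the tool goes at most 50 mm and 8.59 degrees, less where a joint would pass 70% of its speed; a pose out of reach is approached as far as the arm can. A call with a gripper value outside its range is refused whole. The fingers move at their own pace and stop on an object; the grip force is fixed at half the most. Time passes only in rows, so rows that repeat a pose let the fingers close. It gives the time, the measured TCP pose, the force, the opening and the grip force at its end, in the units of the state.
- read_state(): the state, without advancing time (a new reading comes with each control period).
- get_image(name): name is "scene" or "top"; returns a dict with "pixels" (480x640x3 uint8, red, green, blue), "mtx" (3x3 intrinsics, pixels), "R" (3x3) and "t" (3): a world point X has camera coordinates R X + t. Camera axes: x right, y down, z forward; pixel columns grow to the right and rows downward; lengths in mm; the calibration is good to about 2 mm. A picture is of the moment at which its call begins. There is no depth.
- finish_job(): hands the job in; it is judged then, once.
The state is a dict: "clock": time; "qpos": joint angles; "qd": joint speeds; "tau": joint torques, N m; "eef_pos": TCP position; "tool_rot": TCP orientation; "force": force on the tool from outside, world axes, zero at the start; "torque": the same for the moment, N m; "width": finger opening in mm; "gripper_force": force on a finger pad.
Only numpy, scipy, OpenCV 4.12 (cv2) and the standard library are available. Lean on these libraries where they do the work, as an engineer would, in place of code of your own. Each camera call takes 0.05 s, during which the arm holds its last target. There are 200 camera calls.

## Working session

There is one attempt and no reset: what is moved stays moved. The work goes in short steps, Python scripts to look and compute and a tool call to move; the robot and the scene stay as the last step left them, time stands still between calls to the robot, and variables do not carry over. Pictures are saved under pics/ and viewed, at most 10 in all, crops included, and the job is handed in when it is done.

Besides the shell and the picture viewer there is one more tool, called after "Request:" as name(argument=value, ...) on one line, values as JSON. send_rows: Moves the arm, as the interface text tells. Its arguments: {"type":"object","properties":{"series":{"type":"array","items":{"type":"object","properties":{"ax":{"type":"number"},"ay":{"type":"number"},"az":{"type":"number"},"dx":{"type":"number"},"dy":{"type":"number"},"dz":{"type":"number"},"hand":{"type":"number"}}}}},"required":["series"]}

```bash
mkdir -p pics; ls
python3 - <<'E'
from cell import *
import cv2,numpy as np
for n in("scene","top"):
    im=get_image(n); cv2.imwrite(f"pics/{n}0.png",im["pixels"][:,:,::-1]); print(n,np.round(im["mtx"],1).tolist(),np.round(im["R"],4).tolist(),np.round(im["t"],1).tolist(), np.round(-im["R"].T@im["t"],1))
print(read_state())
E
```

```text
pics
scene [[618.9, 0.0, 323.4], [0.0, 618.9, 235.6], [0.0, 0.0, 1.0]] [[-0.8802, -0.4742, 0.018], [-0.2276, 0.3885, -0.8929], [0.4164, -0.7901, -0.4499]] [425.5, 266.7, 1271.5] [ -94.3 1102.7  802.6]
top [[507.4, 0.0, 328.9], [0.0, 507.4, 239.9], [0.0, 0.0, 1.0]] [[0.0207, -0.9998, 0.0058], [-0.9965, -0.0211, -0.0804], [0.0805, -0.0042, -0.9967]] [-46.6, 520.5, 1259.3] [ 418.2  -30.4 1297.3]
{'clock': 0.1, 'qpos': array([-1.192779  ,  0.62925436,  0.03842569,  1.51822521, -0.0270249 ,
        0.99631805, -0.02001077]), 'qd': array([ 0.00030622, -0.00106536, -0.00047169, -0.00146007, -0.00044161,
       -0.00125428, -0.00127064]), 'tau': array([ 2.54639948e-03, -5.64531791e+01,  1.23015549e+00, -1.93973333e+01,
        1.12161494e-02,  5.36556967e-03, -1.31272465e-06]), 'eef_pos': array([278.80847594, 586.5242157 , 208.09394071]), 'tool_rot': array([-3.13990449e+00, -1.58472561e-05,  2.69776739e+00]), 'force': array([-0.57152642,  0.22413768,  0.43819081]), 'torque': array([-0.01540358, -0.00350283,  0.03960146]), 'gripper_force': 0.0, 'width': 85.17542482838088}
```

View pics/scene0.png

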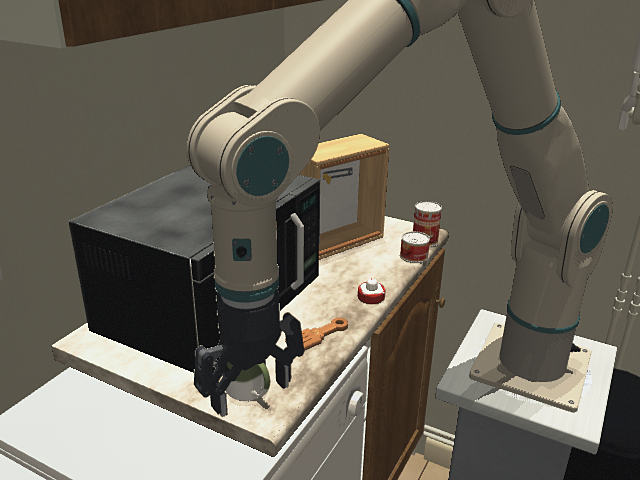

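View pics/top0.png

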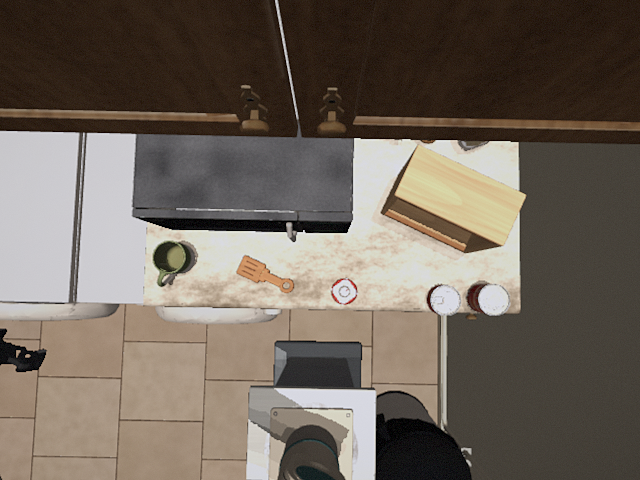

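The scene view shows the turner (eye at about (340,324)), and the hook rail inside the box near (337,175). The top view shows the turner's eye at (287,285) and the box roof from (419,145) to (525,195). I'll enlarge both.

Run:
```python
import cv2,numpy as np
s=cv2.imread("pics/scene0.png");t=cv2.imread("pics/top0.png")
a=cv2.resize(s[130:270,290:400],None,fx=4,fy=4,interpolation=cv2.INTER_CUBIC)
b=cv2.resize(t[135:260,375:535],None,fx=3,fy=3,interpolation=cv2.INTER_CUBIC)
c=cv2.resize(t[245:300,230:300],None,fx=3,fy=3,interpolation=cv2.INTER_CUBIC)
o=np.zeros((560,800,3),np.uint8);o[:560,:440]=a
b=b[:, :360*1+0] if b.shape[1]<360 else cv2.resize(b,(360,int(b.shape[0]*360/b.shape[1])))
o[:b.shape[0],440:]=b;o[330:330+c.shape[0],440:440+c.shape[1]]=c
cv2.imwrite("pics/crop1.png",o)
```

```text
(no output)
```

View pics/crop1.png

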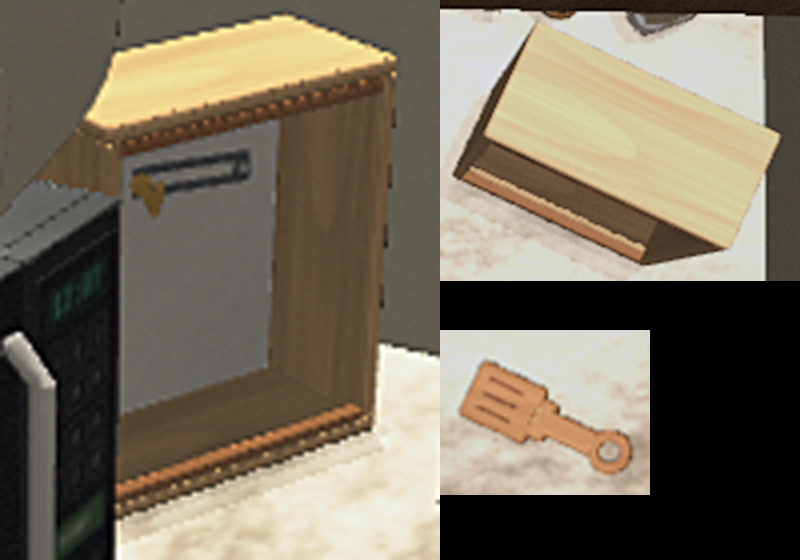

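The enlargement shows the roof corners in the top view, the brass hook near scene pixel (327,179) at the left part of its rail, and the turner's hole clearly. Next I measure.

```bash
cat > h.py <<'E'
from cell import *
import cv2,numpy as np
def cam(n,save=None):
    im=get_image(n)
    if save: cv2.imwrite(save,im["pixels"][:,:,::-1])
    return im
def proj(im,X):
    c=im["R"]@np.array(X,float).reshape(-1,3).T+im["t"].reshape(3,1); p=im["mtx"]@c
    return (p[:2]/p[2]).T
def ray(im,uv):
    d=im["R"].T@np.linalg.solve(im["mtx"],[uv[0],uv[1],1.]); return -im["R"].T@im["t"],d
def plane(im,uv,z):
    o,d=ray(im,uv); return o+d*(z-o[2])/d[2]
def tri(a,ua,b,ub):
    o1,d1=ray(a,ua);o2,d2=ray(b,ub); s=np.linalg.lstsq(np.c_[d1,-d2],o2-o1,rcond=None)[0]
    p,q=o1+s[0]*d1,o2+s[1]*d2; return (p+q)/2,np.linalg.norm(p-q)
E
python3 - <<'E'
from h import *
T=cam("top");S=cam("scene");np.set_printoptions(precision=1,suppress=True)
rc=[(416.3,144.8),(525.7,194.1),(502.1,245.2),(395.9,194.1)]
P=np.array([plane(T,u,280) for u in rc]);print(P,[np.linalg.norm(P[i]-P[i-1]) for i in range(4)])
print("base",plane(T,(380.8,213.7),0),plane(T,(464.3,252.3),0))
print("tri BR..",tri(T,rc[2],S,(388.7,145)),tri(T,rc[1],S,(362.5,133.5)),tri(T,rc[3],S,(312,162)))
# turner masks
for n,I,roi in(("top",T,(245,300,230,300)),("scene",S,(300,360,295,365))):
    a,b,c,d=roi;hsv=cv2.cvtColor(I["pixels"][a:b,c:d],cv2.COLOR_RGB2HSV)
    m=cv2.inRange(hsv,(5,110,60),(18,255,255))
    cs,h=cv2.findContours(m,cv2.RETR_CCOMP,cv2.CHAIN_APPROX_NONE)
    for k,q in enumerate(cs):
        if cv2.contourArea(q)>3 or len(q)>6: 
            M=q.reshape(-1,2).mean(0)+[c,d*0+a]; (r)=cv2.minAreaRect(q); print(n,k,h[0][k][3],cv2.contourArea(q),M,np.array(r[0])+[c,a],r[1],r[2])
E
```

```text
[[ 699.2 -209.4  280. ]
 [ 602.1 -432.4  280. ]
 [ 497.  -383.7  280. ]
 [ 596.4 -168.7  280. ]] [np.float64(110.5323446851298), np.float64(243.23776765589812), np.float64(115.82158852648236), np.float64(236.86647179736957)]
base [ 593.6 -168.3    0. ] [ 498.4 -383.7    0. ]
tri BR.. (array([ 497.4, -384.8,  276.5]), np.float64(0.25858419239087693)) (array([ 600.5, -433.9,  278.4]), np.float64(4.286364119740757)) (array([ 603.2, -166.3,  275.7]), np.float64(13.268214269129043))
top 0 -1 765.5 [264.7 275.1] [266.3 275.8] (57.87489700317383, 19.9360294342041) 25.016895294189453
top 1 0 52.5 [286.2 285.2] [286. 285.] (8.0, 8.0) 0.0
scene 0 -1 562.0 [322.4 331.7] [323.5 330.6] (18.124568939208984, 50.732242584228516) 65.55604553222656
scene 1 0 5.5 [317.3 332.3] [317.2 332.2] (2.1213202476501465, 2.8284268379211426) 45.0
scene 2 0 12.0 [339.  323.2] [339. 323.] (4.242640495300293, 4.242640495300293) 45.0
```

Run:
```python
from h import *
T=cam("top");S=cam("scene");np.set_printoptions(precision=1,suppress=True)
h=tri(T,(286.2,285.2),S,(339,323.2)); print("hole tri",h, plane(T,(286.2,285.2),8))
I=T["pixels"][245:300,230:300];m=cv2.inRange(cv2.cvtColor(I,cv2.COLOR_RGB2HSV),(5,110,60),(18,255,255))
ys,xs=np.nonzero(m); P=np.array([plane(T,(x+230,y+245),12)[:2] for x,y in zip(xs,ys)])
hole=plane(T,(286.2,285.2),10)[:2]
r=cv2.minAreaRect(P.astype(np.float32)); print(r)
# slots-safe axis: hole -> mid of far blade edge
d=(np.array(r[0])-hole); 
for _ in range(5):
    d/=np.linalg.norm(d); s=(P-hole)@d; n=np.array([-d[1],d[0]]); q=(P-hole)@n
    b=(s>75)&(s<130); mid=(q[b].max()+q[b].min())/2; d=d+n*mid/105
d/=np.linalg.norm(d)
print("hole",hole,"dir to blade",d,"yaw x",np.degrees(np.arctan2(-d[1],-d[0])),"s",s.min(),s.max(),"w",q[b].min(),q[b].max(),"blade",hole+106*d)
# box
cy=np.deg2rad(-24);X=np.array([np.cos(cy),np.sin(cy)]);Y=np.array([-X[1],X[0]]);C=np.array([598.7,-298.5])
def W(x,y,z): return np.r_[C+x*X+y*Y,z]
for y in(0,10,20,30):
  print(y,proj(S,[W(46.5-5,y,176),W(6.5,y,170),W(-6.5,y,192.5)]).tolist())
print("rail ends",proj(S,[W(40,68,170),W(40,-68,170)]).tolist())
I=S["pixels"][165:190,318:340];hs=cv2.cvtColor(I,cv2.COLOR_RGB2HSV);m=cv2.inRange(hs,(14,100,80),(35,255,255))
for k,row in enumerate(m): print(165+k,''.join('#' if v else '.' for v in row))
print("box corners reproj",proj(S,[W(-58.5,-122,280),W(58.5,-122,280),W(-58.5,-122,0)]))
```

```text
hole tri (array([405.6,  70. ,   6.8]), np.float64(1.0788782899241591)) [405.1  69.7   8. ]
((426.6370849609375, 120.90560913085938), (146.25648498535156, 50.577030181884766), 64.79077911376953)
hole [405.1  69.6] dir to blade [0.4 0.9] yaw x -114.01822292921605 s -17.592330573890276 128.74075179654182 w -25.34624345766097 25.346118280469287 blade [448.3 166.4]
0 [[329.87440333091786, 178.3965788967594], [337.77752090330307, 184.32654944695275], [341.04695095545674, 178.03604437154968]]
10 [[327.01679427662833, 179.16522144497466], [334.9087065014716, 185.12470567808992], [338.1557552619618, 178.82252166691612]]
20 [[324.1405659966361, 179.9388722111855], [332.0209557083936, 185.92813035693817], [335.24525344441315, 179.61425070925495]]
30 [[321.2455359211802, 180.7175803031892], [329.11408041100697, 186.7368758199652], [332.31525147839034, 180.41128427804475]]
rail ends [[310.38240744601165, 185.96272770723078], [349.0888570647138, 175.4514594802844]]
165 ##....................
166 ##....................
167 ##....................
168 ##....................
169 ##....................
170 ##....................
171 ##....................
172 ##....................
173 ##.....#..............
174 ##...#####............
175 ##...#####..#.........
176 ##...#####.##.........
177 ##...#####.##.........
178 ##....#######.........
179 ........#####.........
180 ........#####.........
181 .........###..........
182 .........###..........
183 .........###..........
184 ......................
185 ......................
186 ......................
187 ......................
188 ......................
189 ......................
box corners reproj [[389.6 143.7]
 [361.1 132.8]
 [383.2 237. ]]
```

Run:
```python
from h import *
acc=np.mean([get_image("scene")["pixels"].astype(float) for _ in range(3)],0).astype(np.uint8)
c=cv2.resize(acc[162:194,314:360,::-1],None,fx=16,fy=16,interpolation=cv2.INTER_CUBIC)
cv2.imwrite("pics/hook.png",c)
S=cam("scene");np.set_printoptions(precision=1,suppress=True)
cy=np.deg2rad(-24);X=np.array([np.cos(cy),np.sin(cy),0]);Y=np.array([-X[1],X[0],0]);C=np.array([598.7,-298.5,0])
def onx(uv,x):
    o,d=ray(S,uv); s=(x-(o-C)@X)/(d@X); p=o+s*d; return (p-C)@Y,p[2]
for n,uv,x in(("bend",(328.3,181.5),6.5),("tip",(330.5,176),-6.5),("railR",(352.5,171),40)): print(n,onx(uv,x))
```

```text
bend (np.float64(33.22412704249766), np.float64(185.88193931209867))
tip (np.float64(36.575932603286056), np.float64(206.5225062684042))
railR (np.float64(-80.02449127279193), np.float64(180.74194356470764))
```

View pics/hook.png

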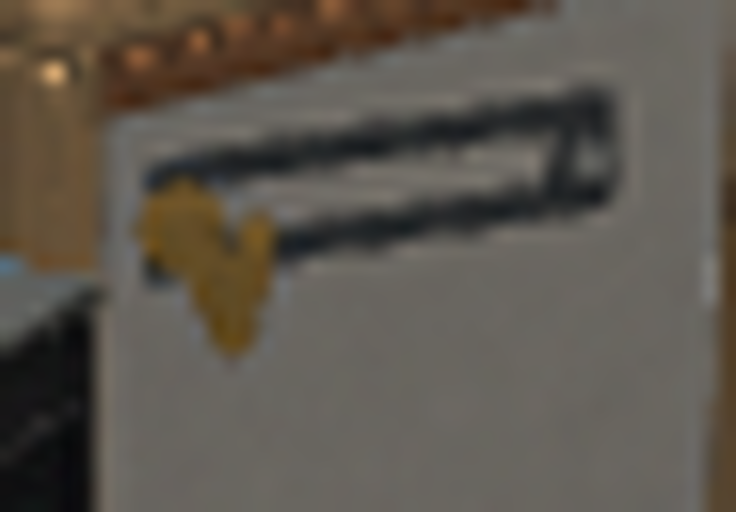

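The arm still hides the box's left part (nothing left of about col 320 can be trusted), so I move it over the turner and look again.

Request:
send_rows(series=[{"dx": -33.4,"dy": -30.7,"dz": 8,"az": 1.546,"hand": 0},{"dx": -33.4,"dy": -30.7,"dz": 8,"az": 1.546,"hand": 0},{"dx": -33.4,"dy": -30.7,"dz": 8,"az": 1.546,"hand": 0},{"dx": -33.4,"dy": -30.7,"dz": 8,"az": 1.546,"hand": 0},{"dx": -33.4,"dy": -30.7,"dz": 8,"az": 1.546,"hand": 0},{"dx": -33.4,"dy": -30.7,"dz": 8,"az": 1.546,"hand": 0},{"dx": -33.4,"dy": -30.7,"dz": 8,"az": 1.546,"hand": 0},{"dx": -33.4,"dy": -30.7,"dz": 8,"az": 1.546,"hand": 0},{"dx": -33.4,"dy": -30.7,"dz": 8,"az": 1.546,"hand": 0},{"dx": -33.4,"dy": -30.7,"dz": 8,"az": 1.546,"hand": 0}])

```text
invalid input at $.series[0]: expected keys ax, ay, az, dx, dy, dz, hand
```

Run:
```python
from h import *
s=read_state();print({k:np.round(v,4).tolist() for k,v in s.items()})
```

```text
{'clock': 0.5, 'qpos': [-1.1928, 0.6284, 0.0385, 1.5175, -0.027, 0.9963, -0.02], 'qd': [0.0003, -0.0023, 0.001, 0.0013, 0.0003, -0.0034, -0.0016], 'tau': [-0.0011, -56.2806, 1.2242, -19.3603, 0.0109, 0.0027, 0.0], 'eef_pos': [279.0615, 587.0214, 208.865], 'tool_rot': [-3.1415, -0.0, 2.6978], 'force': [0.1296, 0.429, 0.5978], 'torque': [-0.0216, 0.0029, 0.0189], 'gripper_force': 0.0, 'width': 85.4689}
```

Request:
send_rows(series=[{"ax": 0,"ay": 0,"az": 1.546,"dx": -33.4,"dy": -30.7,"dz": 8,"hand": 0},{"ax": 0,"ay": 0,"az": 1.546,"dx": -33.4,"dy": -30.7,"dz": 8,"hand": 0},{"ax": 0,"ay": 0,"az": 1.546,"dx": -33.4,"dy": -30.7,"dz": 8,"hand": 0},{"ax": 0,"ay": 0,"az": 1.546,"dx": -33.4,"dy": -30.7,"dz": 8,"hand": 0},{"ax": 0,"ay": 0,"az": 1.546,"dx": -33.4,"dy": -30.7,"dz": 8,"hand": 0},{"ax": 0,"ay": 0,"az": 1.546,"dx": -33.4,"dy": -30.7,"dz": 8,"hand": 0},{"ax": 0,"ay": 0,"az": 1.546,"dx": -33.4,"dy": -30.7,"dz": 8,"hand": 0},{"ax": 0,"ay": 0,"az": 1.546,"dx": -33.4,"dy": -30.7,"dz": 8,"hand": 0},{"ax": 0,"ay": 0,"az": 1.546,"dx": -33.4,"dy": -30.7,"dz": 8,"hand": 0},{"ax": 0,"ay": 0,"az": 1.546,"dx": -33.4,"dy": -30.7,"dz": 8,"hand": 0}])

```text
clock: 1.5
eef_pos: [451.0, 159.7, 128.9]
tool_rot: [3.139, 0.002, 1.182]
force: [-0.5, 0.4, 0.5]
width: 85.5
gripper_force: 0.0
```

Run:
```python
from h import *
s=read_state();print({k:np.round(v,4).tolist() for k,v in s.items() if k in("clock","qpos","eef_pos","tool_rot","force")})
S=cam("scene","pics/s2.png")
c=cv2.resize(S["pixels"][125:245,290:400,::-1],None,fx=5,fy=5,interpolation=cv2.INTER_CUBIC); cv2.imwrite("pics/s2c.png",c)
```

```text
{'clock': 1.5, 'qpos': [-0.6797, 0.5429, 0.4036, 2.0748, -0.3666, 0.5911, -0.4092], 'eef_pos': [450.9542, 159.6864, 128.8929], 'tool_rot': [3.1391, 0.0021, 1.1823], 'force': [-0.5071, 0.406, 0.5254]}
```

View pics/s2c.png

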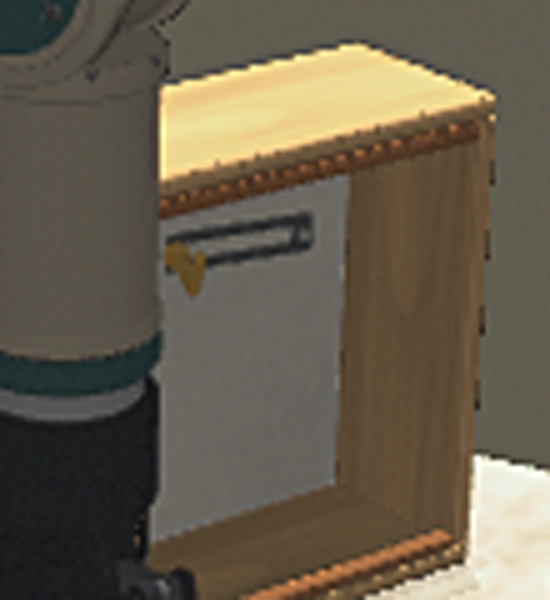

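The box's right half and the hook are visible, with the hook at crop (190,270), i.e. (328,179). The arm still hides the left part. Now I descend on the blade.

Request:
send_rows(series=[{"ax": 0,"ay": 0,"az": 0,"dx": 0,"dy": 0,"dz": 4,"hand": 0},{"ax": 0,"ay": 0,"az": 0,"dx": 0,"dy": 0,"dz": 8,"hand": 0},{"ax": 0,"ay": 0,"az": 0,"dx": 0,"dy": 0,"dz": 8,"hand": 0}])

```text
clock: 1.85
eef_pos: [445.5, 166.7, 45.6]
tool_rot: [-3.135, 0.005, 1.201]
force: [-0.6, -0.3, 0.1]
width: 85.2
gripper_force: 0.0
```

```bash
cat > kin.py <<'E'
import numpy as np
from scipy.spatial.transform import Rotation as Ro
D=[([-1.1928,0.6284,0.0385,1.5175,-0.027,0.9963,-0.02],[279.0615,587.0214,208.865],[-3.1415,0,2.6978]),
([-0.6797,0.5429,0.4036,2.0748,-0.3666,0.5911,-0.4092],[450.9542,159.6864,128.8929],[3.1391,0.0021,1.1823])]
def fk(q,p,s,off=0):
    H,L1,e,L2,f,L3,b0=p
    R=Ro.identity();t=np.zeros(3)
    def rz(a): return Ro.from_euler('z',a)
    def ry(a): return Ro.from_euler('y',a)
    R=R*rz(b0+s[0]*q[0]); t=t+[0,0,H]; R=R*ry(q[1]); R=R*rz(s[1]*q[2]); t=t+R.apply([e,0,L1]); R=R*ry(q[3]); t=t+R.apply([-f,0,0])
    R=R*rz(s[2]*q[4]); t=t+R.apply([0,0,L2]); R=R*ry(q[5]); R=R*rz(s[3]*q[6]+off); t=t+R.apply([0,0,L3]); return R,t
E
python3 - <<'E'
from kin import *; from h import *
from scipy.optimize import least_squares
import itertools
s=read_state();print({k:np.round(v,4).tolist() for k,v in s.items() if k in("clock","qpos","eef_pos","tool_rot","force")})
D.append((s["qpos"],s["eef_pos"],s["tool_rot"]))
best=[]
for sg in itertools.product([1,-1],repeat=4):
    def res(p):
        o=[]
        for q,x,r in D:
            R,t=fk(q,p[:7],sg,p[7]); o+=list((t-x)/10)+list(10*(R.inv()*Ro.from_euler('xyz',r)).as_rotvec())
        return np.r_[o,.02*p[[2,4]]/10]
    for b0 in(0,1.57,3.14,-1.57):
        r=least_squares(res,[330,380,0,380,0,250,b0,0]); best.append((r.cost,sg,r.x))
best.sort(key=lambda z:z[0])
for c,g,x in best[:4]: print(c,g,np.round(x,3))
E
```

```text
{'clock': 1.85, 'qpos': [-0.5997, 0.6853, 0.2732, 2.1267, -0.4646, 0.3943, -0.3207], 'eef_pos': [445.4613, 166.6632, 45.5923], 'tool_rot': [-3.1348, 0.0045, 1.2013], 'force': [-0.5765, -0.3268, 0.1444]}
0.004860834049688959 (-1, -1, -1, -1) [-2.60616e+02  5.28846e+02  2.52600e+01  3.82747e+02 -4.61600e+00
 -2.68414e+02 -4.20000e-02  1.52900e+00]
0.004860834049689735 (-1, -1, -1, -1) [-260.616  528.846   25.26   382.747   -4.616 -268.414    6.241    7.812]
0.004860834049695437 (-1, -1, -1, -1) [-260.616  528.846   25.26   382.747   -4.616 -268.414    6.241    7.812]
16.65355384804737 (-1, -1, -1, 1) [-2.60624e+02  5.28846e+02  2.52600e+01  3.82747e+02 -4.61600e+00
 -2.68423e+02 -4.20000e-02  2.02900e+00]
```

Request:
send_rows(series=[{"ax": 0,"ay": 0.15,"az": 0.049,"dx": 0.1,"dy": 0.26,"dz": -3,"hand": 0},{"ax": 0.15,"ay": 0.15,"az": 0.049,"dx": 0.1,"dy": 0.26,"dz": -3,"hand": 0},{"ax": 0.15,"ay": 0.15,"az": 0.049,"dx": 0.1,"dy": 0.26,"dz": -3,"hand": 0}])

```text
clock: 2.15
eef_pos: [456.6, 163.4, 81.4]
tool_rot: [-2.991, -0.149, 1.133]
force: [1.5, -1.0, 0.9]
width: 85.5
gripper_force: 0.0
```

```bash
cat > fit.py <<'E'
from kin import *; from h import *
from scipy.optimize import least_squares
import json
s=read_state();print({k:np.round(v,4).tolist() for k,v in s.items() if k in("clock","qpos","eef_pos","tool_rot","force")})
D.append(([-0.5997,0.6853,0.2732,2.1267,-0.4646,0.3943,-0.3207],[445.4613,166.6632,45.5923],[-3.1348,0.0045,1.2013]))
D.append((s["qpos"],s["eef_pos"],s["tool_rot"]))
sg=(-1,)*4
def res(p):
    o=[]
    for q,x,r in D:
        R,t=fk(q,p[:7],sg,p[7]); o+=list((t-x)/10)+list(10*(R.inv()*Ro.from_euler('xyz',r)).as_rotvec())
    return np.r_[o,.005*p[[2,4]]/10]
r=least_squares(res,[270,529,0,382,0,262,0,1.53]);print(r.cost,np.round(r.x,3)); json.dump(r.x.tolist(),open("p.json","w"))
E
python3 fit.py
```

```text
{'clock': 2.15, 'qpos': [-0.3071, 0.6266, 0.0964, 2.073, -0.5394, 0.5368, -0.1762], 'eef_pos': [456.6057, 163.3904, 81.3992], 'tool_rot': [-2.9913, -0.1488, 1.1327], 'force': [1.548, -1.0295, 0.9288]}
0.12497415566830421 [ 3.45491e+02  5.34616e+02  2.17570e+01  3.80609e+02 -2.78100e+00
  3.47226e+02 -4.30000e-02  1.52800e+00]
```

Request:
send_rows(series=[{"ax": 0,"ay": 0,"az": 0,"dx": 0,"dy": 0,"dz": 0,"hand": 0},{"ax": 0,"ay": 0,"az": 0,"dx": 0,"dy": 0,"dz": 0,"hand": 0},{"ax": 0,"ay": 0,"az": 0,"dx": 0,"dy": 0,"dz": 0,"hand": 0}])

```text
clock: 2.45
eef_pos: [451.1, 167.6, 79.3]
tool_rot: [-2.987, -0.146, 1.14]
force: [0.3, 0.3, 0.6]
width: 85.0
gripper_force: 0.0
```

```bash
python3 fit.py
cat > ik.py <<'E'
from kin import *
import json
from scipy.optimize import least_squares
p=json.load(open("p.json"));sg=(-1,)*4
lo=np.array([-3.06,-.37,-1.25,.18,-1.1,.23,-2.94]);hi=np.array([3.06,2.12,1.32,2.47,4.24,1.98,2.94])
def FK(q): R,t=fk(q,p[:7],sg,p[7]); return R,t
def ik(R,t,q0,reg=1e-3):
    f=lambda q:(lambda Rt:np.r_[(Rt[1]-t)/100,3*(Rt[0].inv()*R).as_rotvec(),reg*(q-q0)])(FK(q))
    r=least_squares(f,np.clip(q0,lo+1e-3,hi-1e-3),bounds=(lo,hi)); R2,t2=FK(r.x)
    return r.x,np.linalg.norm(t2-t),np.degrees((R2.inv()*R).magnitude())
cy=np.deg2rad(-24);X=np.array([np.cos(cy),np.sin(cy),0]);Y=np.array([-X[1],X[0],0]);C=np.array([598.7,-298.5,0]);Z=np.array([0,0,1.])
def pose(xb,yb,z,down,flip=1,tipoff=0):
    """grasp pt in box coords, tool pitched 'down' deg below horizontal pointing inward; flip=1: handle=-tool x"""
    a=np.radians(down); z_=X*np.cos(a)-Z*np.sin(a); up=X*np.sin(a)+Z*np.cos(a)
    x_=-flip*up; y_=np.cross(z_,x_)
    return Ro.from_matrix(np.c_[x_,y_,z_]),C+xb*X+yb*Y+z*Z+tipoff*z_
E
cat > t.py <<'E'
from ik import *
rng=np.random.default_rng(0)
for flip in(1,-1):
  for (xb,z,dn) in((-98,140,60),(-75,113,40),(6,64,0),(0,66,10),(-98,140,90)):
    sols=[]
    for k in range(60):
        q,e,a=ik(*pose(xb,33,z,dn,flip,4),rng.uniform(lo,hi),1e-5)
        if e<2 and a<1: sols.append(np.round(q,2))
    fl=[s for s in sols if 1.57<s[4]<4.7]; un=[s for s in sols if -1.57<s[4]<1.57]
    print(flip,xb,z,dn,len(fl),len(un)); 
    for L in(fl,un):
        if L: print("   ",min(L,key=lambda s:abs(s[2])))
E
python3 t.py
```

```text
{'clock': 2.45, 'qpos': [-0.3161, 0.6285, 0.0933, 2.0799, -0.5411, 0.5321, -0.1767], 'eef_pos': [451.1108, 167.6254, 79.3148], 'tool_rot': [-2.9874, -0.1459, 1.1404], 'force': [0.3375, 0.2703, 0.5935]}
0.12736524409491026 [ 3.44939e+02  5.34565e+02  2.17260e+01  3.80738e+02 -2.82300e+00
  3.46530e+02 -4.30000e-02  1.52800e+00]
1 -98 140 60 33 0
    [ 0.51  0.52 -0.2   2.31  2.68  0.23 -1.15]
1 -75 113 40 0 0
1 6 64 0 39 0
    [-0.08  1.56  0.46  2.24  2.71  1.98 -2.3 ]
1 0 66 10 41 0
    [ 0.36  1.33  0.    2.34  3.13  1.92 -1.62]
1 -98 140 90 0 39
    [ 0.34  0.61  0.04  1.82 -0.03  0.72  1.55]
-1 -98 140 60 28 0
    [ 0.52  0.52 -0.2   2.31  2.67  0.23  2.01]
-1 -75 113 40 0 0
-1 6 64 0 34 0
    [-0.07  1.56  0.46  2.24  2.71  1.98  0.85]
-1 0 66 10 22 0
    [0.23 1.34 0.15 2.34 3.06 1.91 1.33]
-1 -98 140 90 0 31
    [ 0.33  0.61  0.06  1.82 -0.05  0.72 -1.57]
```

```bash
cat > t2.py <<'E'
from ik import *
rng=np.random.default_rng(1)
def best(xb,z,dn,fl,yb=33):
    for k in range(14):
        q0=rng.uniform(lo,hi); q0[4]=np.pi if fl else 0; q0[2]=0;q0[0]=.4;q0[3]=2.1
        q,e,a=ik(*pose(xb,yb,z,dn,1,4),q0,1e-5)
        if e<1 and a<.6 and (1.57<q[4])==fl: return q
    return None
import sys
for th in(15,30,45,55,63,75,90):
    t=np.radians(th); hx,hz=(-6.5,203) if th<50 else (6.5,178)
    xb,z=hx-106*np.cos(t),hz-106*np.sin(t)
    un=[d for d in range(50,101,5) if best(xb,z,d,False) is not None]; fl=[d for d in range(0,91,10) if best(xb,z,d,True) is not None]
    print(th,round(xb),round(z),"unflipped",un,"flipped",fl,flush=True)
E
timeout 500 python3 t2.py
```

```text
15 -109 176 unflipped [65, 70, 75, 80, 85, 90, 95, 100] flipped [50, 60]
30 -98 150 unflipped [70, 75, 80, 85, 90, 95, 100] flipped [50, 60]
45 -81 128 unflipped [70, 75, 80, 85, 90, 95, 100] flipped [50, 60]
55 -54 91 unflipped [70, 75, 80, 85, 90, 95, 100] flipped [0, 40, 50, 60]
63 -42 84 unflipped [70, 75, 80, 85, 90, 95, 100] flipped [0, 10, 40, 50, 60, 70]
75 -21 76 unflipped [70, 75, 80, 85, 90, 95, 100] flipped [0, 10, 20, 30, 40, 50, 60]
90 6 72 unflipped [70, 75, 80, 85, 90, 95, 100] flipped [0, 10, 20, 30, 40, 50, 60]
```

```bash
cat > delta.py <<'E'
from h import *
from scipy.spatial.transform import Rotation as Ro
np.set_printoptions(precision=3,suppress=True)
def delta(R,t,s=None):
    s=s or read_state(); R0=Ro.from_euler('xyz',s["tool_rot"])
    d=R0.inv().apply(np.array(t)-s["eef_pos"])/10; w=(R0.inv()*R).as_rotvec()
    print("d cm",d,"rot",w,"ang",np.degrees(np.linalg.norm(w))); return d,w
E
python3 - <<'E'
from delta import *
u=np.array([.407,.913,0]);u/=np.linalg.norm(u);a=np.radians(10)
z=-np.array([0,0,1])*np.cos(a)+u*np.sin(a); y=np.cross(z,u);y/=np.linalg.norm(y);x=np.cross(y,z)
R=Ro.from_matrix(np.c_[x,y,z]); print(x,y)
delta(R,(449,167,60)); delta(R,(449,167,-1)); print(read_state()["eef_pos"])
E
```

```text
[0.401 0.899 0.174] [ 0.913 -0.407  0.   ]
d cm [-0.424  0.127  1.893] rot [-0.152  0.028 -0.013] ang 8.910678949640978
d cm [-1.311  1.054  7.856] rot [-0.152  0.028 -0.013] ang 8.910678949640978
[451.111 167.625  79.315]
```

Request:
send_rows(series=[{"ax": -0.152,"ay": 0.028,"az": -0.013,"dx": -0.42,"dy": 0.13,"dz": 1.9,"hand": 0},{"ax": -0.152,"ay": 0.028,"az": -0.013,"dx": -0.42,"dy": 0.13,"dz": 1.9,"hand": 0},{"ax": -0.152,"ay": 0.028,"az": -0.013,"dx": -0.87,"dy": 0.6,"dz": 4.9,"hand": 0},{"ax": -0.152,"ay": 0.028,"az": -0.013,"dx": -1.2,"dy": 0.94,"dz": 7.1,"hand": 0},{"ax": -0.152,"ay": 0.028,"az": -0.013,"dx": -1.2,"dy": 0.94,"dz": 7.1,"hand": 0},{"ax": -0.152,"ay": 0.028,"az": -0.013,"dx": -1.2,"dy": 0.94,"dz": 7.1,"hand": 0}])

```text
clock: 3.05
eef_pos: [455.8, 167.3, 14.8]
tool_rot: [-3.126, -0.164, 1.145]
force: [0.1, -0.1, -0.3]
width: 85.2
gripper_force: 0.0
```

Run:
```python
from delta import *
T=cam("top");S=cam("scene");
c1=cv2.resize(T["pixels"][230:310,220:310,::-1],None,fx=4,fy=4);c2=cv2.resize(S["pixels"][280:370,270:370,::-1],None,fx=4,fy=4)
o=np.zeros((400,800,3),np.uint8);o[:320,:360]=c1;o[:360,370:770]=c2;cv2.imwrite("pics/grasp.png",o)
s=read_state();print(s["eef_pos"],s["tool_rot"],s["force"],s["qpos"])
```

```text
[456.518 167.098  15.764] [-3.127 -0.165  1.145] [-0.526  0.167 -0.229] [-0.384  0.725  0.112  2.212 -1.1    0.233  0.351]
```

View pics/grasp.png

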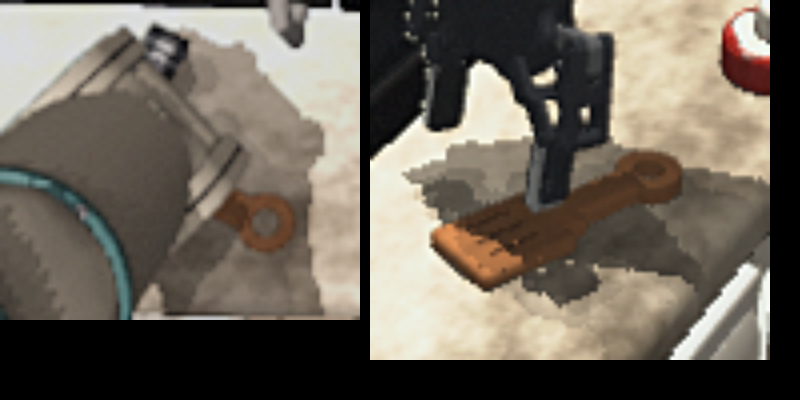

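The picture shows the finger (crop (550,190)) standing over the blade as intended, but joints 5 and 6 are at their limits with the lean. I go back to a straight-down grasp.

Run:
```python
from delta import *
u=np.array([.407,.913,0]);u/=np.linalg.norm(u)
z=np.array([0,0,-1.]); y=np.cross(z,u);R=Ro.from_matrix(np.c_[u,y,z])
delta(R,(448.5,166.5,50)); delta(R,(448.5,166.5,0))
```

```text
d cm [ 0.183 -0.755 -3.43 ] rot [-0.014 -0.165 -0.005] ang 9.50990685628059
d cm [-0.64  -0.684  1.502] rot [-0.014 -0.165 -0.005] ang 9.50990685628059
```

Request:
send_rows(series=[{"ax": -0.014,"ay": -0.165,"az": -0.005,"dx": 0.18,"dy": -0.75,"dz": -3.4,"hand": 0},{"ax": -0.014,"ay": -0.165,"az": -0.005,"dx": 0.18,"dy": -0.75,"dz": -3.4,"hand": 0},{"ax": -0.014,"ay": -0.165,"az": -0.005,"dx": 0.18,"dy": -0.75,"dz": -3.4,"hand": 0},{"ax": -0.014,"ay": -0.165,"az": -0.005,"dx": 0.18,"dy": -0.75,"dz": -3.4,"hand": 0}])

```text
clock: 3.55
eef_pos: [448.9, 168.5, 50.2]
tool_rot: [3.14, -0.002, 1.157]
force: [-0.0, 0.2, 0.5]
width: 85.3
gripper_force: 0.0
```

Run:
```python
from delta import *
s=read_state();print(s["eef_pos"],s["tool_rot"],s["qpos"])
u=np.array([.407,.913,0]);u/=np.linalg.norm(u)
z=np.array([0,0,-1.]); y=np.cross(z,u);R=Ro.from_matrix(np.c_[u,y,z])
delta(R,(448.5,166.5,0),s)
```

```text
[448.882 168.474  50.213] [ 3.14  -0.002  1.157] [-0.781  0.733  0.554  2.13  -0.823  0.5   -0.007]
d cm [-0.205  0.035  5.021] rot [ 0.002 -0.002  0.005] ang 0.3475110843936343
```

Request:
send_rows(series=[{"ax": 0,"ay": 0,"az": 0.005,"dx": -0.2,"dy": 0.0,"dz": 2.5,"hand": 0},{"ax": 0,"ay": 0,"az": 0.005,"dx": -0.2,"dy": 0.0,"dz": 4.5,"hand": 0},{"ax": 0,"ay": 0,"az": 0.005,"dx": -0.2,"dy": 0.0,"dz": 5.1,"hand": 0},{"ax": 0,"ay": 0,"az": 0.005,"dx": -0.2,"dy": 0.0,"dz": 5.1,"hand": 0},{"ax": 0,"ay": 0,"az": 0.005,"dx": -0.2,"dy": 0.0,"dz": 5.1,"hand": 0.2},{"ax": 0,"ay": 0,"az": 0.005,"dx": -0.2,"dy": 0.0,"dz": 5.1,"hand": 0.3},{"ax": 0,"ay": 0,"az": 0.005,"dx": -0.2,"dy": 0.0,"dz": 5.1,"hand": 0.3}])

```text
clock: 4.25
eef_pos: [448.1, 164.0, -1.6]
tool_rot: [3.141, 0.0, 1.149]
force: [-0.3, 0.2, 0.4]
width: 59.9
gripper_force: 0.0
```

Run:
```python
from delta import *
s=read_state();print(s["eef_pos"],s["tool_rot"],s["qpos"],s["width"])
```

```text
[448.123 164.012  -1.605] [3.141 0.    1.149] [-0.685  0.81   0.417  2.148 -0.934  0.372  0.09 ] 59.92195277752558
```

Request:
send_rows(series=[{"ax": 0,"ay": 0,"az": 0,"dx": 0,"dy": 0,"dz": 0.15,"hand": 0.3},{"ax": 0,"ay": 0,"az": 0,"dx": 0,"dy": 0,"dz": 0.15,"hand": 1},{"ax": 0,"ay": 0,"az": 0,"dx": 0,"dy": 0,"dz": 0.15,"hand": 1},{"ax": 0,"ay": 0,"az": 0,"dx": 0,"dy": 0,"dz": 0.15,"hand": 1},{"ax": 0,"ay": 0,"az": 0,"dx": 0,"dy": 0,"dz": 0.15,"hand": 1}])

```text
clock: 4.75
eef_pos: [447.7, 163.9, -3.8]
tool_rot: [-3.142, 0.001, 1.15]
force: [0.0, 0.1, -0.8]
width: 1.7
gripper_force: 0.0
```

Run:
```python
from delta import *
T=cam("top");S=cam("scene");
c1=cv2.resize(T["pixels"][230:310,220:310,::-1],None,fx=4,fy=4);c2=cv2.resize(S["pixels"][280:370,270:370,::-1],None,fx=4,fy=4)
o=np.zeros((400,800,3),np.uint8);o[:320,:360]=c1;o[:360,370:770]=c2;cv2.imwrite("pics/grasp2.png",o)
s=read_state();print(s["eef_pos"],s["tool_rot"],s["force"],s["width"],s["gripper_force"])
```

```text
[447.66  163.864  -3.777] [-3.142  0.001  1.15 ] [ 0.065 -0.442  0.804] -0.12448139540196672 0.0
```

View pics/grasp2.png

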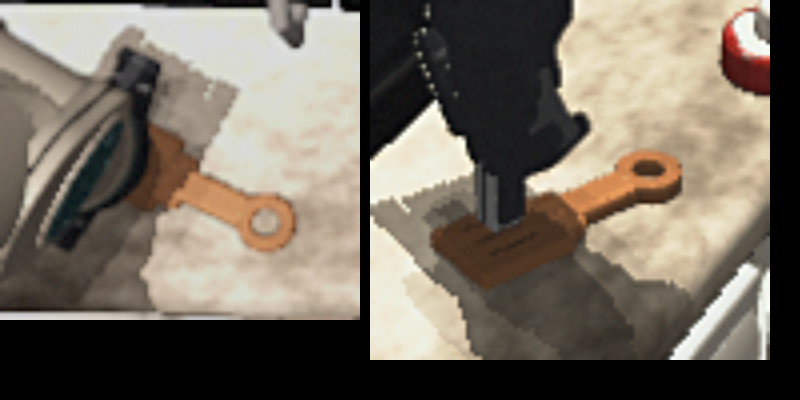

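The picture shows the shut fingers standing on top of the blade (tip at scene about (303,336)) instead of around it, so I check where the tip really is.

Run:
```python
from delta import *
T=cam("top");S=cam("scene")
for z in(0,12,20): print(z,plane(S,(303.3,336.3),z))
print("proj of eef",proj(S,read_state()["eef_pos"]),proj(S,[447.7,163.9,12]),proj(T,[447.7,163.9,12]))
I=T["pixels"][245:300,230:300];m=cv2.inRange(cv2.cvtColor(I,cv2.COLOR_RGB2HSV),(5,110,60),(18,255,255))
cs,h=cv2.findContours(m,cv2.RETR_CCOMP,cv2.CHAIN_APPROX_NONE)
for k,q in enumerate(cs):
    if h[0][k][3]>=0: print("hole",q.reshape(-1,2).mean(0)+[230,245],len(q))
```

```text
0 [455.379 144.254   0.   ]
12 [447.16  158.585  12.   ]
20 [441.681 168.14   20.   ]
proj of eef [[301.864 343.508]] [[301.838 337.511]] [[249.276 267.538]]
hole [286.    285.364] 22
```

Request:
send_rows(series=[{"ax": 0,"ay": 0,"az": 0,"dx": 0,"dy": 0,"dz": -3,"hand": 1},{"ax": 0,"ay": 0,"az": 0,"dx": 0,"dy": 0,"dz": -3,"hand": 0.25},{"ax": 0,"ay": 0,"az": 0,"dx": 0.2,"dy": 0,"dz": -3,"hand": 0.25},{"ax": 0,"ay": 0,"az": 0,"dx": 0.2,"dy": 0,"dz": -3,"hand": 0.25},{"ax": 0,"ay": 0,"az": 0,"dx": 0.2,"dy": 0,"dz": 0,"hand": 0.25},{"ax": 0,"ay": 0,"az": 0,"dx": 0.2,"dy": 0,"dz": 0.4,"hand": 0.25},{"ax": 0,"ay": 0,"az": 0,"dx": 0.2,"dy": 0,"dz": 0.8,"hand": 0.25},{"ax": 0,"ay": 0,"az": 0,"dx": 0.2,"dy": 0,"dz": 0.9,"hand": 0.25}])

```text
clock: 5.75
eef_pos: [448.3, 165.3, -12.9]
tool_rot: [-3.141, 0.002, 1.149]
force: [-0.3, -0.4, 0.5]
width: 63.9
gripper_force: 0.0
```

Run:
```python
from delta import *
s=read_state();print(s["eef_pos"],s["tool_rot"],s["qpos"],s["width"],s["force"])
```

```text
[448.325 165.331 -12.948] [-3.141  0.002  1.149] [-0.671  0.83   0.393  2.146 -0.959  0.351  0.109] 63.90725619001281 [-0.27  -0.426  0.462]
```

Request:
send_rows(series=[{"ax": 0,"ay": 0,"az": 0,"dx": 0,"dy": 0,"dz": 0.3,"hand": 0.25},{"ax": 0,"ay": 0,"az": 0,"dx": 0,"dy": 0,"dz": 0.5,"hand": 0.25}])

```text
clock: 5.95
eef_pos: [448.8, 165.8, -17.5]
tool_rot: [3.141, 0.001, 1.15]
force: [0.1, 0.7, 0.0]
width: 63.9
gripper_force: 0.0
```

Run:
```python
from delta import *
S=cam("scene");print(read_state()["force"],read_state()["eef_pos"])
cv2.imwrite("pics/grasp3.png",cv2.resize(S["pixels"][290:365,270:350,::-1],None,fx=6,fy=6,interpolation=cv2.INTER_CUBIC))
```

```text
[-0.008  0.51  -0.755] [448.564 165.768 -17.754]
```

View pics/grasp3.png

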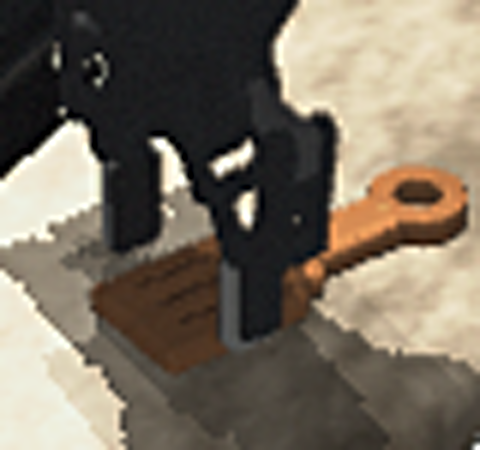

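The fingers now straddle the blade (near fingertip at crop (250,340), beside its edge). Close.

Request:
send_rows(series=[{"ax": 0,"ay": 0,"az": 0,"dx": 0,"dy": 0,"dz": 0.5,"hand": 0.5},{"ax": 0,"ay": 0,"az": 0,"dx": 0,"dy": 0,"dz": 0.5,"hand": 1},{"ax": 0,"ay": 0,"az": 0,"dx": 0,"dy": 0,"dz": 0.5,"hand": 1},{"ax": 0,"ay": 0,"az": 0,"dx": 0,"dy": 0,"dz": 0.5,"hand": 1}])

```text
clock: 6.4
eef_pos: [448.9, 166.0, -22.3]
tool_rot: [3.141, 0.0, 1.149]
force: [-0.9, 0.2, 5.6]
width: 49.9
gripper_force: 61.9
```

Gripped (49.9 mm, 62 N). Lift and carry to the right at height.

Request:
send_rows(series=[{"ax": 0,"ay": 0,"az": 0,"dx": 0,"dy": 0,"dz": -3,"hand": 1},{"ax": 0,"ay": 0,"az": 0,"dx": 0,"dy": 0,"dz": -8,"hand": 1},{"ax": 0,"ay": 0,"az": 0,"dx": 0,"dy": 0,"dz": -13,"hand": 1},{"ax": 0,"ay": 0,"az": 0,"dx": -4,"dy": 1.8,"dz": -17,"hand": 1},{"ax": 0,"ay": 0,"az": 0,"dx": -8,"dy": 3.6,"dz": -19,"hand": 1},{"ax": 0,"ay": 0,"az": 0,"dx": -12,"dy": 5.4,"dz": -20,"hand": 1},{"ax": 0,"ay": 0,"az": 0,"dx": -16,"dy": 7.2,"dz": -20,"hand": 1},{"ax": 0,"ay": 0,"az": 0,"dx": -20.6,"dy": 9.2,"dz": -20,"hand": 1},{"ax": 0,"ay": 0,"az": 0,"dx": -20.6,"dy": 9.2,"dz": -20,"hand": 1},{"ax": 0,"ay": 0,"az": 0,"dx": -20.6,"dy": 9.2,"dz": -20,"hand": 1}])

```text
clock: 7.4
eef_pos: [447.9, -60.9, 177.5]
tool_rot: [-3.141, 0.001, 1.145]
force: [-0.0, 1.5, -0.3]
width: 50.4
gripper_force: 63.2
```

Run:
```python
from delta import *
s=read_state();print(s["eef_pos"],s["tool_rot"],s["qpos"],s["width"],s["force"])
cam("top","pics/t4.png");cam("scene","pics/s4.png")
a=cv2.imread("pics/s4.png")[100:400,200:460];b=cv2.imread("pics/t4.png")[130:330,300:540]
o=np.zeros((600,760,3),np.uint8);o[:450,:390]=cv2.resize(a,(390,450));o[:300,395:755]=cv2.resize(b,(360,300))
c=cv2.resize(cv2.imread("pics/s4.png")[155:195,305:365],None,fx=6,fy=6,interpolation=cv2.INTER_CUBIC);o[310:550,395:755]=c
cv2.imwrite("pics/c4.png",o)
```

```text
[447.9   -60.916 177.476] [-3.141  0.001  1.145] [-0.476  0.51   0.796  2.097 -0.537  0.748  0.239] 50.405653309989184 [-0.014  1.463 -0.291]
```

View pics/c4.png

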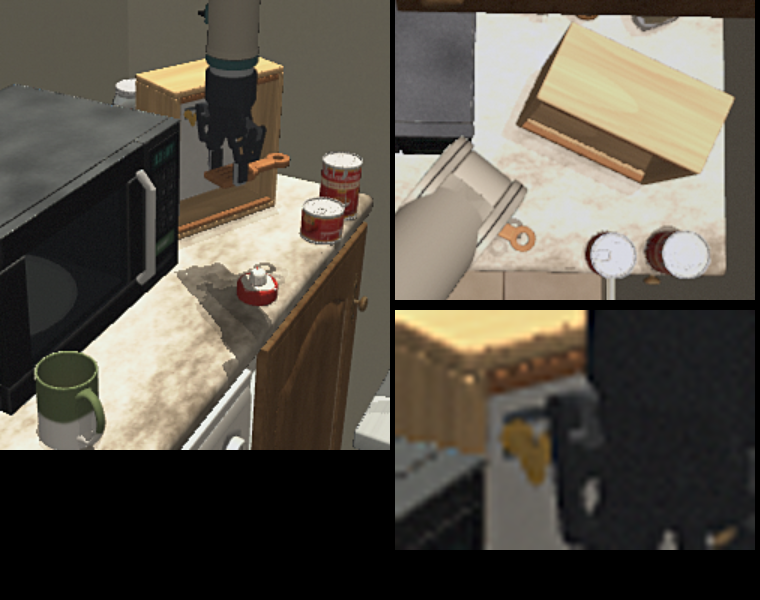

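The picture shows the turner held level by its blade, with the bystanders untouched. Hook and rail show in the lower right crop: rail's left end about (323,173), hook tip about (330,176), bend about (328.5,183). Next I check the box model against its edges.

Run:
```python
from h import *
from ik import X,Y,C
S=cam("scene")
def W(x,y,z): return C+x*X+y*Y+np.array([0,0,z])
for n,p in dict(inFL=(-58.5,110,200),outFL=(-58.5,122,200),backR_top=(46.5,-110,250),backR_floor=(46.5,-110,12),FRtop=(-58.5,-122,280),FRbot=(-58.5,-122,0),sillR=(-58.5,-110,20),railR=(42,-68,176),railL=(42,68,176),backL=(46.5,110,12)).items(): print(n,proj(S,W(*p))[0].round(1))
def onx(uv,x):
    o,d=ray(S,uv); s=(x-(o-C)@X)/(d@X); p=o+s*d; return ((p-C)@Y).round(1),p[2].round(1)
for n,uv,x in(("bend",(328.5,182.7),6.5),("tip",(330.3,176.8),-6.5),("railR",(352.4,171),40),("railL",(323.2,175.5),40),("backcorner",(357.5,222),46.5)): print(n,onx(uv,x))
I=S["pixels"]; print("FL edge row 170:",I[170,306:330].tolist())
# where does turner hole lie now: reading-based prediction vs images
s=read_state();R=Ro=None
from scipy.spatial.transform import Rotation as Ro
R=Ro.from_euler('xyz',s["tool_rot"]);h=s["eef_pos"]+R.apply([-105.9,-.6,-28]);T=cam("top")
print("pred",h,proj(T,h),proj(S,h))
uv=[]
for I,(a,b,c,d) in((T,(270,310,360,400)),(S,(190,250,340,400))):
    m=cv2.inRange(cv2.cvtColor(I["pixels"][a:b,c:d],cv2.COLOR_RGB2HSV),(5,110,50),(18,255,255)); cs,hh=cv2.findContours(m,cv2.RETR_CCOMP,cv2.CHAIN_APPROX_NONE)
    for k,q in enumerate(cs):
        if hh[0][k][3]>=0 and len(q)>5: print(q.reshape(-1,2).mean(0)+[c,a],len(q)); uv.append(q.reshape(-1,2).mean(0)+[c,a])
if len(uv)==2: print("tri",tri(T,uv[0],S,uv[1]))
```

```text
inFL [320.4 190.6]
outFL [316.6 191.7]
backR_top [360.1 145. ]
backR_floor [356.6 221.5]
FRtop [389.6 143.7]
FRbot [383.2 237. ]
sillR [380.5 231.8]
railR [348.7 173.2]
railL [310.  183.7]
backL [296.4 241.2]
bend (np.float64(32.4), np.float64(182.2))
tip (np.float64(37.2), np.float64(204.4))
railR (np.float64(-79.7), np.float64(180.8))
railL (np.float64(24.7), np.float64(190.5))
backcorner (np.float64(-113.8), np.float64(9.3))
FL edge row 170: [[92, 74, 53], [93, 74, 52], [98, 78, 55], [96, 79, 54], [90, 72, 51], [94, 77, 53], [95, 77, 55], [89, 70, 51], [90, 72, 52], [100, 80, 58], [98, 79, 55], [97, 79, 56], [104, 83, 58], [102, 80, 55], [98, 88, 76], [105, 104, 100], [105, 103, 98], [106, 104, 99], [108, 106, 100], [111, 106, 101], [112, 107, 102], [110, 107, 100], [112, 109, 103], [93, 90, 85]]
pred [ 404.6190331  -154.44234052  205.17521631] [[383.58200405 288.39042493]] [[384.99062685 206.7626334 ]]
[383.42857143 288.46428571] 28
[345.5 247. ] 6
[350.28571429 245.28571429] 7
[359. 242.] 8
[356.5 237. ] 6
[345. 235.] 12
[349.28571429 232.28571429] 7
[352.22222222 231.22222222] 9
[344.  230.5] 8
[369.24489796 232.40816327] 49
[364. 230.] 16
[372.  227.5] 10
[367.5 227.2] 10
[359.6  228.75] 20
[379.    226.875] 8
[369.5 225. ] 6
[362.5 225. ] 6
[350.17647059 227.67647059] 34
[378.  224.5] 6
[370.  222.5] 6
[369.5 220. ] 6
[376.  217.5] 6
[374.42857143 220.83333333] 42
[377.77777778 214.33333333] 9
[381.  213.5] 6
```

Run:
```python
import cv2,numpy as np
g=cv2.imread("pics/scene0.png").astype(int).sum(2)//3
print("cols 319..361"); 
for r in range(160,190): print(r,' '.join(f"{v:3d}" for v in g[r,319:361]))
```

```text
cols 319..361
160 204 197 195 192 181 156 123 110 101  90  90  92  88  80  88  86  80  78  67  58  55  56 105  63  51  73  62  53  66  65  61  52  52  54  49  49  73  73 109 104  96  66
161 179 104 124 109  91 100  93  90  88  90  88  80  83  79  69  60  55  52  55  93  49  52  71  65  63  63  59  58  58  52  48  46  75  72 105 105 105 105 105 107  97  66
162  99  90  95  88  75  88  87  85  81  77  70  60  57  55  55  91  78  57  63  67  62  53  59  58  55  52  49  49  71  72 104 103 104 101 105 104 104 104 103 106  98  65
163  87  88  78  86  82  81  69  62  59  83  75  50  77  64  58  68  63  60  52  57  57  50  50  49  72  72  87 104 103 100 104 105 103 102 101 100 101 103 105 105  97  64
164  80  80  68  63  58  54  58  97  45  69  63  60  65  60  58  51  54  53  48  50  72  71  86 104 101 101 104 104 102 102 102 102 102 101 101 102 101 103 104 104  95  64
165  94  56  57  95  77  47  58  68  58  60  58  57  55  50  51  49  73  73  86 102 102 102 102 105 103 103 104 103 101 101 102 104 103 103 102 102 102 103 104 106  84  65
166  75  59  51  67  63  57  58  57  55  49  50  46  5
[... 3373 characters left out ...]
  95  62  69
186  30  97 104 100 100  99 100 100 102 102 100 102 101 101 100 101 101 100 100 101 101 101 102 102 102 101 102 102 103 102 101 100  99  99 100 102 102 103 102  94  64  70
187  32  97 104 100 100  99 100 100 100 102  98 101 101 101 101 101 100 101 101 100 100 100 102 103 102 101 102 102 101  99  99  99  99 100  99 100 102 102 101  84  66  68
188  30  98 103  98 101  99 101 101 101 100 100 100  99 102 101 100 100 101 101 102 101 102 102 103 100 101 101 102 101 102  99  99  99 100 100 102 101 102 101  81  65  68
189  28  98 106 100  99 100 101 100 100 101 100 102 101 100 101 102 100 103 101 102 102 103 102 102 101 100 101 101 101 101 100  98 100 102 101 100  99 101 103  77  66  70
```

Run:
```python
from h import *
from ik import X,Y,C
S=cam("scene");np.set_printoptions(precision=1,suppress=True)
b=lambda p:np.array([(p-C)@X,(p-C)@Y,p[2]])
for z in(160,170,176,182,190):
    print(z,"L",b(plane(S,(323,172.5),z)),b(plane(S,(323,178),z)),"R",b(plane(S,(351.5,168.5),z)),b(plane(S,(351.5,174),z)),"bend",b(plane(S,(328.5,182.7),z)),"tip",b(plane(S,(330.3,176.8),z+22.5)))
for n,p in dict(FLtop_in=(-58.5,122,280),FRtop=(-58.5,-122,280),roofrailL=(-58.5,110,256),roofrailR=(-58.5,-110,256),backtopL=(46.5,110,250),backtopR=(46.5,-110,250)).items(): print(n,proj(S,C+p[0]*X+p[1]*Y+np.array([0,0,p[2]]))[0])
```

```text
160 L [121.2 -37.9 160. ] [ 86.9 -11.4 160. ] R [  99.  -126.9  160. ] [ 64.5 -98.  160. ] bend [ 49.9  -2.2 160. ] tip [ 37.3   2.  182.5]
170 L [100.6 -21.8 170. ] [ 66.8   4.3 170. ] R [  78.7 -109.4  170. ] [ 44.8 -80.9 170. ] bend [ 30.4  13.4 170. ] tip [ 17.3  18.1 192.5]
176 L [ 88.3 -12.1 176. ] [ 54.8  13.7 176. ] R [ 66.6 -98.9 176. ] [ 33.  -70.7 176. ] bend [ 18.7  22.7 176. ] tip [  5.3  27.7 198.5]
182 L [ 75.9  -2.5 182. ] [ 42.7  23.1 182. ] R [ 54.4 -88.4 182. ] [ 21.1 -60.4 182. ] bend [  7.   32.1 182. ] tip [ -6.7  37.4 204.5]
190 L [ 59.4  10.4 190. ] [ 26.7  35.7 190. ] R [ 38.2 -74.4 190. ] [  5.3 -46.8 190. ] bend [ -8.6  44.5 190. ] tip [-22.7  50.2 212.5]
FLtop_in [317.  161.6]
FRtop [389.6 143.7]
roofrailL [320.7 169.8]
roofrailR [385.8 153.1]
backtopL [296.2 160.2]
backtopR [360.1 145. ]
```

```bash
cat > tgt.py <<'E'
from delta import *
import ik
HT=np.array([-105.9,-.6,-28])
def target(hx,hy,hz,down):
    R,_=ik.pose(0,0,0,down,1); t=ik.C+hx*ik.X+hy*ik.Y+np.array([0,0,hz])-R.apply(HT); return R,t
def go(hx,hy,hz,down,s=None,chk=True):
    s=s or read_state(); R,t=target(hx,hy,hz,down); print("->",(hx,hy,hz,down),"tcp",t); d,w=delta(R,t,s)
    if chk: q,e,a=ik.ik(R,t,np.array(s["qpos"]),1e-3); print("  ik",q,"err",round(e,1),round(a,2))
def now():
    s=read_state();R=Ro.from_euler('xyz',s["tool_rot"]);h=s["eef_pos"]+R.apply(HT)-ik.C
    print("clock",s["clock"],"hole box",np.array([h@ik.X,h@ik.Y,h[2]]),"axis z",R.apply([0,0,1]),"force",s["force"],"w",s["width"],"q",s["qpos"]); return s
E
python3 - <<'E'
from tgt import *
s=now()
for a in((-110,36,225,70),(-100,36,225,75),(-80,36,225,70),(-80,36,225,75),(-10,36,222,70),(-10,36,200,70),(6,36,170,70)): go(*a,s)
E
```

```text
clock 7.65 hole box [-235.715   52.734  205.309] axis z [-0.001 -0.001 -1.   ] force [ 0.606  0.26  -0.599] w 50.04364560487499 q [-0.482  0.51   0.795  2.096 -0.537  0.748  0.239]
-> (-110, 36, 225, 70) tcp [ 430.935 -183.743  162.469]
d cm [-12.202   3.52    1.483] rot [-0.275 -0.274 -1.552] ang 91.67680435706026
  ik [-0.071  0.387  0.541  2.364 -1.1    0.23   2.611] err 3.7 1.18
-> (-100, 36, 225, 75) tcp [ 435.404 -185.732  170.545]
d cm [-12.204   4.009   0.674] rot [-0.207 -0.205 -1.56 ] ang 90.9247563632333
  ik [ 0.303  0.348  0.067  2.291 -0.081  0.242  1.591] err 0.0 0.0
-> (-80, 36, 225, 70) tcp [ 458.341 -195.945  162.469]
d cm [-12.205   6.52    1.48 ] rot [-0.275 -0.274 -1.552] ang 91.67680435706026
  ik [-0.033  0.42   0.503  2.311 -1.1    0.23   2.602] err 0.7 0.24
-> (-80, 36, 225, 75) tcp [ 453.675 -193.867  170.545]
d cm [-12.205   6.009   0.673] rot [-0.207 -0.205 -1.56 ] ang 90.9247563632333
  ik [ 0.294  0.372  0.08   2.242 -0.099  0.269  1.609] err 0.0 0.0
-> (-10, 36, 222, 70) tcp [ 522.29  -224.416  159.469]
d cm [-12.211  13.52    1.774] rot [-0.275 -0.274 -1.552] ang 91.67680435706026
  ik [ 0.138  0.477  0.295  2.143 -0.629  0.23   2.122] err 0.0 0.0
-> (-10, 36, 200, 70) tcp [ 522.29  -224.416  137.469]
d cm [-12.209  13.522   3.974] rot [-0.275 -0.274 -1.552] ang 91.67680435706026
  ik [ 0.074  0.532  0.386  2.159 -0.993  0.23   2.474] err 0.0 0.0
-> (6, 36, 170, 70) tcp [ 536.906 -230.924  107.469]
d cm [-12.207  15.125   6.972] rot [-0.275 -0.274 -1.552] ang 91.67680435706026
  ik [ 0.633  0.608 -0.376  2.135  1.244  0.23   0.313] err 0.0 0.0
```

Request:
send_rows(series=[{"ax": 0,"ay": 0,"az": 0,"dx": -8,"dy": 2.6,"dz": -2,"hand": 1},{"ax": -0.207,"ay": -0.205,"az": -1.56,"dx": -12.2,"dy": 4,"dz": -2,"hand": 1},{"ax": -0.207,"ay": -0.205,"az": -1.56,"dx": -12.2,"dy": 4,"dz": -2,"hand": 1},{"ax": -0.207,"ay": -0.205,"az": -1.56,"dx": -12.2,"dy": 4,"dz": -1,"hand": 1},{"ax": -0.207,"ay": -0.205,"az": -1.56,"dx": -12.2,"dy": 4,"dz": 0,"hand": 1},{"ax": -0.207,"ay": -0.205,"az": -1.56,"dx": -12.2,"dy": 4,"dz": 0.7,"hand": 1},{"ax": -0.207,"ay": -0.205,"az": -1.56,"dx": -12.2,"dy": 4,"dz": 0.7,"hand": 1},{"ax": -0.207,"ay": -0.205,"az": -1.56,"dx": -12.2,"dy": 4,"dz": 0.7,"hand": 1},{"ax": -0.207,"ay": -0.205,"az": -1.56,"dx": -12.2,"dy": 4,"dz": 0.7,"hand": 1},{"ax": -0.207,"ay": -0.205,"az": -1.56,"dx": -12.2,"dy": 4,"dz": 0.7,"hand": 1}])

```text
clock: 8.65
eef_pos: [435.3, -185.8, 170.5]
tool_rot: [3.115, 0.229, 2.489]
force: [0.2, 0.3, -0.3]
width: 49.9
gripper_force: 63.3
```

Run:
```python
from tgt import *
s=now(); go(-95,36,225,75,s); go(-60,36,225,75,s)
```

```text
clock 8.65 hole box [-101.287   12.799  221.771] axis z [ 0.196 -0.116 -0.974] force [ 0.22   0.315 -0.25 ] w 49.867998339684156 q [ 0.058  0.367  0.324  2.259 -0.236  0.314  1.487]
-> (-95, 36, 225, 75) tcp [ 439.972 -187.766  170.545]
d cm [-0.482  0.125  0.111] rot [-0.03  -0.03  -0.227] ang 13.222121745232556
  ik [ 0.233  0.357  0.155  2.278 -0.213  0.254  1.723] err 0.0 0.0
-> (-60, 36, 225, 75) tcp [ 471.946 -202.002  170.545]
d cm [-3.798  0.913  0.905] rot [-0.03  -0.03  -0.227] ang 13.222121745232556
  ik [ 0.23   0.398  0.165  2.192 -0.215  0.301  1.724] err 0.0 0.0
```

Request:
send_rows(series=[{"ax": -0.03,"ay": -0.03,"az": -0.227,"dx": -0.5,"dy": 0.1,"dz": 0.1,"hand": 1},{"ax": -0.03,"ay": -0.03,"az": -0.227,"dx": -0.5,"dy": 0.1,"dz": 0.1,"hand": 1},{"ax": -0.03,"ay": -0.03,"az": -0.227,"dx": -3.8,"dy": 0.9,"dz": 0.9,"hand": 1},{"ax": -0.03,"ay": -0.03,"az": -0.227,"dx": -3.8,"dy": 0.9,"dz": 0.9,"hand": 1},{"ax": -0.03,"ay": -0.03,"az": -0.227,"dx": -3.8,"dy": 0.9,"dz": 0.9,"hand": 1}])

```text
clock: 9.15
eef_pos: [471.8, -203.2, 170.4]
tool_rot: [3.141, 0.261, 2.715]
force: [0.4, -0.3, -1.1]
width: 50.0
gripper_force: 63.3
```

Run:
```python
from tgt import *
s=now(); S=cam("scene","pics/s6.png"); 
h=ik.C+(-60)*ik.X+36*ik.Y; R=Ro.from_euler('xyz',s["tool_rot"]);H=s["eef_pos"]+R.apply(HT);print("hole pred px",proj(S,H))
c=cv2.resize(S["pixels"][145:235,295:395,::-1],None,fx=6,fy=6,interpolation=cv2.INTER_CUBIC);cv2.imwrite("pics/c6.png",c)
go(-30,36,225,75,s);go(-10,36,222,75,s)
```

```text
clock 9.15 hole box [-59.569  34.103 224.806] axis z [ 0.235 -0.106 -0.966] force [ 0.379 -0.294 -1.104] w 50.04691274906653 q [ 0.188  0.397  0.198  2.192 -0.203  0.304  1.691]
hole pred px [[344.171 175.3  ]]
-> (-30, 36, 225, 75) tcp [ 499.353 -214.204  170.545]
d cm [-2.862  0.136  0.752] rot [-0.001 -0.001 -0.007] ang 0.4328434854870014
  ik [ 0.229  0.434  0.171  2.116 -0.215  0.342  1.721] err 0.0 0.0
-> (-10, 36, 222, 75) tcp [ 517.624 -222.339  167.545]
d cm [-4.717  0.151  1.558] rot [-0.001 -0.001 -0.007] ang 0.4328434854870014
  ik [ 0.233  0.463  0.17   2.067 -0.215  0.362  1.719] err 0.0 0.0
```

View pics/c6.png

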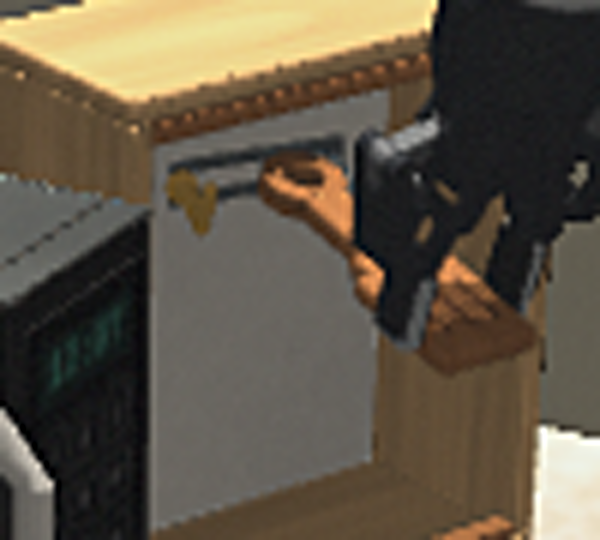

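The view shows the eye's hole at crop (300,173) → (345,174), within about 1.5 px of the prediction. The hook tip is at (330.5,175.5) and the bend at (328.8,184). Next I move the hole above the tip.

Request:
send_rows(series=[{"ax": 0,"ay": 0,"az": -0.007,"dx": -1.5,"dy": 0.13,"dz": 0.4,"hand": 1},{"ax": 0,"ay": 0,"az": -0.007,"dx": -2.9,"dy": 0.14,"dz": 0.75,"hand": 1},{"ax": 0,"ay": 0,"az": -0.007,"dx": -4.4,"dy": 0.14,"dz": 1.2,"hand": 1},{"ax": 0,"ay": 0,"az": -0.007,"dx": -4.4,"dy": 0.14,"dz": 1.2,"hand": 1},{"ax": 0,"ay": 0,"az": -0.007,"dx": -4.4,"dy": 0.14,"dz": 1.2,"hand": 1}])

```text
clock: 9.7
eef_pos: [512.2, -220.7, 170.0]
tool_rot: [-3.14, 0.26, 2.721]
force: [-0.6, -0.3, -0.1]
width: 49.6
gripper_force: 63.3
```

```bash
cat > asc.py <<'E'
from tgt import *
def asc(r0=164,r1=196,c0=316,c1=362):
    s=read_state();S=cam("scene");R=Ro.from_euler('xyz',s["tool_rot"]);H=s["eef_pos"]+R.apply(HT);print("hole pred px",proj(S,H)[0])
    hs=cv2.cvtColor(S["pixels"][r0:r1,c0:c1],cv2.COLOR_RGB2HSV).astype(int)
    print("cols",c0)
    for k,row in enumerate(hs): print(r0+k,''.join('B' if 17<=h<=35 and sa>110 and v>50 else 'o' if (h<=16) and sa>110 else '#' if v<60 else '.' for h,sa,v in row))
E
python3 - <<'E'
from asc import *
s=now();asc();go(-14,36,224,75,s,False)
E
```

```text
clock 9.7 hole box [-15.524  35.157 224.223] axis z [ 0.234 -0.106 -0.967] force [-0.568 -0.329 -0.09 ] w 49.638548939386844 q [ 0.201  0.451  0.197  2.084 -0.201  0.361  1.697]
hole pred px [333.208 170.602]
cols 316
164 Booo.oooooooooooooooooo...##........##########
165 ...Booooooooooooooo.......##......############
166 oo..ooooooooooooooo.......###..#..############
167 ooo.ooooooo.ooooooooooo...######.#############
168 .BoBooo.....oooooooooooo..####################
169 .BBB........ooooooooooooo.##########.#########
170 ..BB........oooooooooooooo##########.###.#####
171 oBBo.......oooooooo.ooooo.##############..####
172 oBoB....####ooooooooooooo.###############..###
173 oBoB...#.B.#oooooooooooooo################.###
174 oBoo...BBBBB.ooooooooooooo####################
175 BBoo...BBBBB..oooooooooooo####################
176 ..oB...BBBBB.BBB#ooooooooo############.#######
177 oBoo...BBBBBBBB####.oooooo###########..#######
178 oooo...BBBBBBBB......ooooo###########..#######
179 ..........BBBBB.......oooo###########.#####.oo
180 ...#......BBBBB........ooo#################B..
181 ..##.......
[... 183 characters left out ...]
ooooo
185 ####......................ooooo.########oooooo
186 ####.......................oooo########.oooooo
187 ####.......................oooo######...oooooo
188 ####.......................oooo######..#oooooo
189 ####.......................ooo.######...oooooo
190 ####........................oo######...ooooooo
191 ####..........................######...ooooooo
192 ####..........................######..#ooooooo
193 ####..........................######..#ooooooo
194 ####...........................####...oooooooo
195 ####............................###...oooooooo
-> (-14, 36, 224, 75) tcp [ 513.969 -220.712  169.545]
d cm [-0.148  0.074  0.085] rot [-0.001 -0.002 -0.001] ang 0.17465526093579062
```

Run:
```python
from tgt import *
s=now();go(-11,36,212,75,s,False);go(-6.5,36,204,75,s,False);go(-2,36,196,75,s);go(3,35,188,75,s)
```

```text
clock 9.75 hole box [-15.777  35.015 224.235] axis z [ 0.234 -0.106 -0.967] force [ 0.583 -0.742 -0.826] w 50.20178838693443 q [ 0.201  0.45   0.197  2.084 -0.201  0.361  1.697]
-> (-11, 36, 212, 75) tcp [ 516.71  -221.932  157.545]
d cm [-0.154  0.088  1.33 ] rot [-0.001 -0.002 -0.002] ang 0.18632798896913302
-> (-6.5, 36, 204, 75) tcp [ 520.821 -223.762  149.545]
d cm [-0.384  0.089  2.219] rot [-0.001 -0.002 -0.002] ang 0.18632798896913302
-> (-2, 36, 196, 75) tcp [ 524.932 -225.593  141.545]
d cm [-0.614  0.091  3.108] rot [-0.001 -0.002 -0.002] ang 0.18632798896913302
  ik [ 0.256  0.517  0.142  2.067 -0.228  0.307  1.731] err 0.0 0.0
-> (3, 35, 188, 75) tcp [ 529.093 -228.54   133.545]
d cm [-0.892 -0.007  4.009] rot [-0.001 -0.002 -0.002] ang 0.18632798896913302
  ik [ 0.265  0.536  0.133  2.059 -0.23   0.295  1.734] err 0.0 0.0
```

Request:
send_rows(series=[{"ax": 0,"ay": 0,"az": 0,"dx": -0.08,"dy": 0.06,"dz": 0.6,"hand": 1},{"ax": 0,"ay": 0,"az": 0,"dx": -0.16,"dy": 0.06,"dz": 1.3,"hand": 1},{"ax": 0,"ay": 0,"az": 0,"dx": -0.16,"dy": 0.06,"dz": 1.3,"hand": 1}])

```text
clock: 10.05
eef_pos: [517.5, -222.8, 157.2]
tool_rot: [-3.14, 0.26, 2.721]
force: [-0.6, -0.2, -0.3]
width: 50.1
gripper_force: 63.3
```

Run:
```python
from asc import *
s=now();asc(166,190,320,350)
```

```text
clock 10.05 hole box [ -9.789  35.34  211.5  ] axis z [ 0.234 -0.106 -0.966] force [-0.557 -0.231 -0.328] w 50.06465867719311 q [ 0.212  0.478  0.183  2.082 -0.21   0.335  1.704]
hole pred px [331.682 174.51 ]
cols 320
166 oooooooooooo..................
167 ooooooo..............#........
168 ooo.................###.......
169 ....................##......##
170 .........ooooo..#######......#
171 .......oooooooooo.#.#######.##
172 ....##.oooooooooooo.##########
173 ...#.Boooooooooooooo##########
174 ...BBBoooooooooooooo##########
175 ...BBBoooooo.ooooooo##########
176 ...BBBoooooooooooooo##########
177 ...BBBoooooooooooooo##########
178 ...#BBBooooooooooooo##########
179 ......BBBooooooooooo##########
180 ......BBBB...ooooooo##########
181 .......BBB....oooooo##########
182 .......BBB.....ooooo.#########
183 ........BB......oooo##########
184 .................ooo##########
185 ...................oo#########
186 ....................ooo#######
187 ....................oooo######
188 ....................ooooo#####
189 .....................ooooo####
```

Request:
send_rows(series=[{"ax": 0,"ay": 0,"az": 0,"dx": -0.08,"dy": 0.03,"dz": 0.4,"hand": 1},{"ax": 0,"ay": 0,"az": 0,"dx": -0.2,"dy": 0.03,"dz": 0.9,"hand": 1},{"ax": 0,"ay": 0,"az": 0,"dx": -0.2,"dy": 0.03,"dz": 0.9,"hand": 1}])

```text
clock: 10.4
eef_pos: [523.6, -225.5, 150.4]
tool_rot: [-3.14, 0.264, 2.72]
force: [2.1, -1.3, 0.9]
width: 49.9
gripper_force: 63.3
```

Run:
```python
from asc import *
s=now();print(s["torque"]);asc(166,190,320,350)
```

```text
clock 10.4 hole box [ -3.388  35.302 205.058] axis z [ 0.238 -0.108 -0.965] force [ 2.095 -1.345  0.926] w 49.9232671085213 q [ 0.219  0.496  0.176  2.076 -0.215  0.318  1.708]
[-0.158 -0.345  0.017]
hole pred px [330.138 176.067]
cols 320
166 ooooooooooo...................
167 oooooooo......................
168 oooo..........................
169 ...................##.........
170 ...............######........#
171 .........o.oo########......###
172 ....##ooooooooo....##......###
173 ...##ooooooooooo...######.####
174 ...BBooooooooooooo.###########
175 ...BooooooBooooooo##########.#
176 ...BooooooB.oooooo############
177 ...BBooooooooooooo############
178 ...#oooooooooooooo############
179 ......oooooooooooo############
180 ......Booooooooooo############
181 .......BBooooooooo############
182 .......BBB..oooooo############
183 ........BB...ooooo############
184 ..............oooo###########.
185 ...............ooo###########.
186 .................oo###########
187 ..................oo##########
188 ...................oo#########
189 ...................ooo########
```

Request:
send_rows(series=[{"ax": 0,"ay": 0,"az": 0,"dx": -0.5,"dy": 0,"dz": 0.15,"hand": 1},{"ax": 0,"ay": 0,"az": 0,"dx": -0.55,"dy": 0,"dz": 0.4,"hand": 1},{"ax": 0,"ay": 0,"az": 0,"dx": -0.6,"dy": 0,"dz": 0.6,"hand": 1},{"ax": 0,"ay": 0,"az": 0,"dx": -0.6,"dy": 0,"dz": 0.6,"hand": 1}])

```text
clock: 10.85
eef_pos: [528.2, -227.4, 145.3]
tool_rot: [-3.14, 0.26, 2.721]
force: [0.8, -0.3, -0.4]
width: 49.7
gripper_force: 63.3
```

Run:
```python
from asc import *
s=now();print(s["torque"]);asc(168,190,320,350)
```

```text
clock 10.85 hole box [  1.835  35.552 199.548] axis z [ 0.234 -0.106 -0.966] force [ 0.753 -0.344 -0.411] w 49.69188800330031 q [ 0.224  0.511  0.172  2.064 -0.217  0.319  1.711]
[0.161 0.333 0.008]
hole pred px [328.803 177.438]
cols 320
168 oooo..........................
169 .....................###......
170 ...............###............
171 ........############........##
172 ....########.....##.......####
173 ...##ooooooo.....##......#####
174 ...ooooooooooo...####.#..#####
175 ...ooooooBBoooo..#############
176 ...ooooooBBBooooo#############
177 ...oooooBBBoooooo##########.##
178 ...oooooooooooooo##########.##
179 ...oooooooooooooo#############
180 ....ooooooooooooo#############
181 .....oooooooooooo#############
182 ......ooooooooooo#############
183 ........Bo.oooooo############.
184 ...........oooooo###########..
185 ............ooooo###########..
186 ..............ooo###########.#
187 ...............oo###########.#
188 ................oo############
189 .................ooo##########
```

The brass tip now shows through the hole (pixels 329–331, rows 175–177). Keep going down along the bar.

Request:
send_rows(series=[{"ax": 0,"ay": 0,"az": 0,"dx": -0.12,"dy": 0,"dz": 0.5,"hand": 1},{"ax": 0,"ay": 0,"az": 0,"dx": -0.22,"dy": 0,"dz": 0.9,"hand": 1},{"ax": 0,"ay": 0,"az": 0,"dx": -0.22,"dy": 0,"dz": 0.9,"hand": 1}])

```text
clock: 11.2
eef_pos: [532.8, -229.5, 137.1]
tool_rot: [-3.14, 0.261, 2.721]
force: [-0.5, 0.6, -2.0]
width: 50.2
gripper_force: 63.3
```

Run:
```python
from asc import *
s=now();print(s["torque"]);asc(170,190,320,345)
```

```text
clock 11.2 hole box [  6.846  35.478 191.513] axis z [ 0.235 -0.106 -0.966] force [-0.468  0.566 -2.03 ] w 50.20974095854651 q [ 0.231  0.53   0.164  2.059 -0.222  0.304  1.715]
[0.137 0.341 0.008]
hole pred px [327.603 179.679]
cols 320
170 ...............##########
171 ........###########......
172 ....#########............
173 ...#.B..........##.......
174 ...BBBB.........##.......
175 ...BBooo.o......##......#
176 ...ooooooBBoo######.....#
177 ...oooooBBBooo.#######.##
178 ..ooooooBBBoooo.#########
179 ..ooooooBBBooooo#########
180 ..ooooooBBBooooo#########
181 ..oooooooooooooo#########
182 ..oooooooooooooo#########
183 ...ooooooooooooo#########
184 .....ooooooooooo#########
185 .......ooooooooo#########
186 ..........oooooo#########
187 ...........ooooo#########
188 ............oooo#########
189 .............ooo#########
```

The tip is well through the hole. Now swing the blade down about the bend, letting it pivot between the pads, in stages while I watch the force.

Request:
send_rows(series=[{"ax": 0,"ay": 0,"az": 0,"dx": 0,"dy": 0,"dz": 0.6,"hand": 1},{"ax": 0,"ay": 0,"az": 0,"dx": -0.03,"dy": 0,"dz": 1.2,"hand": 1},{"ax": 0,"ay": 0,"az": 0,"dx": -0.1,"dy": 0,"dz": 1.7,"hand": 1},{"ax": 0,"ay": 0,"az": 0,"dx": -0.1,"dy": 0,"dz": 1.7,"hand": 1}])

```text
clock: 11.65
eef_pos: [538.8, -232.5, 121.6]
tool_rot: [-3.14, 0.264, 2.72]
force: [-0.5, -1.0, 4.2]
width: 50.3
gripper_force: 63.8
```

Run:
```python
from asc import *
s=now();print(s["torque"]);asc(170,200,320,350)
```

```text
clock 11.65 hole box [ 13.394  35.128 176.282] axis z [ 0.237 -0.108 -0.965] force [-0.513 -0.955  4.16 ] w 50.30226098464055 q [ 0.244  0.563  0.149  2.057 -0.234  0.27   1.726]
[-0.257 -0.239 -0.112]
hole pred px [326.089 184.194]
cols 320
170 ...............##########.####
171 ........###########.......####
172 ....#########.............####
173 ...#.B...................#####
174 ...BBBB................#######
175 ...Boooo.........########...##
176 ...ooooooBB.#########.......##
177 ..ooooooBBBoo#.#...........###
178 ..ooooooBBBooo.#.#.........###
179 .oooooooBBBooo##.........#####
180 .oooooBBBBBooo##.......#######
181 .oooooooBBoooo###.....########
182 .ooooooooooooo######.#########
183 ..oooooooooooo################
184 ...ooooooooooo#########..#####
185 ....oooooooooo##############.#
186 ......oooooooo##############..
187 .........ooooo###############.
188 .........ooooo################
189 ..........oooo################
190 ...........ooo################
191 ............oo###########..###
192 .............o###########o.###
193 ..............##########oo.###
194 ..............###########o####
195 ...............###############
196 ...............o#############o
197 ...............oo############o
198 ................oo##########oo
199 ...............oooo########ooo
```

Request:
send_rows(series=[{"ax": 0,"ay": 0,"az": 0,"dx": -0.1,"dy": 0,"dz": 0.6,"hand": 1},{"ax": 0,"ay": 0,"az": 0,"dx": -0.2,"dy": 0,"dz": 1.2,"hand": 1},{"ax": 0,"ay": 0,"az": 0,"dx": -0.35,"dy": 0,"dz": 2.0,"hand": 1},{"ax": 0,"ay": 0,"az": 0,"dx": -0.53,"dy": 0,"dz": 2.7,"hand": 1},{"ax": 0,"ay": 0,"az": 0,"dx": -0.53,"dy": 0,"dz": 2.7,"hand": 1}])

```text
clock: 12.2
eef_pos: [548.4, -237.8, 95.8]
tool_rot: [-3.14, 0.261, 2.719]
force: [-2.6, -2.4, 3.3]
width: 50.2
gripper_force: 62.5
```

Run:
```python
from asc import *
s=now();print(s["torque"],s["eef_pos"]);asc(172,206,320,352)
R=Ro.from_euler('xyz',s["tool_rot"]);G=s["eef_pos"]+R.apply([0,0,-28])-ik.C;print("G box",G@ik.X,G@ik.Y,G[2])
```

```text
clock 12.2 hole box [ 24.455  34.084 150.154] axis z [ 0.234 -0.108 -0.966] force [-2.559 -2.391  3.29 ] w 50.23616343871341 q [ 0.244  0.621  0.155  2.043 -0.313  0.233  1.802]
[-0.529  0.132 -0.562] [ 548.406 -237.777   95.8  ]
hole pred px [323.707 191.778]
cols 320
172 ....#########..........#########
173 ...#.B.................#########
174 ...Booo................#########
175 ...ooooooo.......###############
176 ...ooooooBBo#########..#########
177 ..ooooooBBBoo##.........########
178 .oooooooBBBooo..........########
179 .oooo.BoBBBooo..........########
180 .oooo.BBBBBooo.........#########
181 .oooooBBBBoooo........##########
182 .oooooooBBoooo.......###########
183 ..oooooooooooo.......##..#######
184 ..oooooooooooo...........#######
185 ...ooooooooo.............#######
186 .....ooooooo............########
187 .......oooo###........##########
188 ........ooo##.......############
189 ........ooo##......#############
190 .........oo####.#..#############
191 .........oo#####################
192 ..........o#####################
193 ...........##############.######
194 ...........##############..#####
195 ...........###############..####
196 ...........################.####
197 ...........#####################
198 ...........#####################
199 ...........###########oo#######.
200 ...........###########oo######..
201 ...........##########ooo####oo..
202 ...........###########o####.oo..
203 .............##############oooo.
204 .............#############ooooo.
205 .............oo###########oooooo
G box -77.86200795546871 35.10395155412598 122.85377607921781
```

Request:
send_rows(series=[{"ax": 0,"ay": -0.02,"az": 0,"dx": -0.25,"dy": 0,"dz": 0.5,"hand": 1},{"ax": 0,"ay": -0.04,"az": 0,"dx": -0.5,"dy": 0,"dz": 1.0,"hand": 1},{"ax": 0,"ay": -0.06,"az": 0,"dx": -0.75,"dy": 0,"dz": 1.5,"hand": 1},{"ax": 0,"ay": -0.07,"az": 0,"dx": -1.0,"dy": 0,"dz": 2.0,"hand": 1},{"ax": 0,"ay": -0.07,"az": 0,"dx": -1.0,"dy": 0,"dz": 2.0,"hand": 1}])

```text
clock: 12.75
eef_pos: [560.9, -243.9, 82.6]
tool_rot: [-3.137, 0.313, 2.723]
force: [-7.6, -1.9, -2.3]
width: 50.1
gripper_force: 62.5
```

```bash
cat > st.py <<'E'
from asc import *
s=now();print(s["torque"],s["eef_pos"],s["tool_rot"]);asc(172,210,318,352)
R=Ro.from_euler('xyz',s["tool_rot"]);G=s["eef_pos"]+R.apply([0,0,-28])-ik.C;g=np.array([G@ik.X,G@ik.Y,G[2]]);z=R.apply([0,0,1]);zz=np.array([z@ik.X,z@ik.Y,z[2]])
n=np.array([-zz[2],zz[0]]);n/=np.linalg.norm(n);print("G box",g,"axis box",zz,"roof perp",n@(np.array([-58.5,256])-g[[0,2]]))
E
python3 st.py
```

```text
clock 12.75 hole box [ 35.354  34.071 141.8  ] axis z [ 0.279 -0.13  -0.951] force [-7.596 -1.914 -2.254] w 50.10730915668126 q [ 0.1    0.678  0.373  2.07  -1.097  0.234  2.563]
[-0.155  1.571 -0.771] [ 560.855 -243.875   82.57 ] [-3.137  0.313  2.723]
hole pred px [321.227 193.336]
cols 318
172 oB....#########.........##########
173 oB...#.B##..............##########
174 oo...BBoooo.............##########
175 BB...ooooooBo......###############
176 oB..oooooooBBo.###################
177 Bo..ooooooBBBoo##......###########
178 oB.oooooooBBBoo.........##########
179 ...oooo.BBBBBooo........##########
180 .#.oooo.BBBBBooo........##########
181 ##.ooooo.BBBoooo........##########
182 ##.ooooooBBBoooo........##########
183 ##..oooooooooooo........##########
184 ##..oooooooooooo.......###########
185 ##...ooooooooooo.......###########
186 ##....oooooooooo......############
187 ##......ooooooooo....###.#########
188 ##.......oooooooo....###.#########
189 ##.......ooooooooo.......#########
190 ##........oo....oo.......#########
191 ##........oo#...........##########
192 ##.........##.........############
193 ##.........##.......##############
194 ##.........###.....###############
195 ##.........####.#..###############
196 ##.........#######################
197 ##.........#########..##..########
198 ##.........##############..#######
199 ##.........###############..#####.
200 ##.........################.####..
201 ##.........#####################..
202 ##.........####################...
203 ##.........###########o########...
204 ##.........##########oo#######....
205 ##.........##########oo#####oo...#
206 ##.........################oooo..#
207 ##..........##############ooooo..#
208 ##...........#############oooooo.#
209 ##............###########ooooooo##
G box [-65.407  34.647 109.212] axis box [ 0.308 -0.005 -0.951] roof perp 51.7391268462928
```

Request:
send_rows(series=[{"ax": 0,"ay": 0,"az": 0,"dx": 0.1,"dy": 0,"dz": 0.5,"hand": 1},{"ax": 0,"ay": 0,"az": 0,"dx": 0,"dy": 0,"dz": 0.9,"hand": 1},{"ax": 0,"ay": 0,"az": 0,"dx": -0.2,"dy": 0,"dz": 1.5,"hand": 1},{"ax": 0,"ay": 0,"az": 0,"dx": -0.2,"dy": 0,"dz": 1.5,"hand": 1}])

```text
clock: 13.2
eef_pos: [569.9, -246.5, 71.8]
tool_rot: [-3.14, 0.308, 2.719]
force: [-5.8, -1.5, -1.2]
width: 50.4
gripper_force: 62.3
```

```bash
python3 st.py
```

```text
clock 13.2 hole box [ 44.913  34.913 130.603] axis z [ 0.276 -0.125 -0.953] force [-5.845 -1.48  -1.241] w 50.35821700580392 q [ 0.112  0.704  0.359  2.046 -1.098  0.234  2.557]
[-0.043  1.126 -0.535] [ 569.863 -246.485   71.798] [-3.14   0.308  2.719]
hole pred px [318.813 196.047]
cols 318
172 oB....#########.......#########...
173 oB...#.B..............##########..
174 oo...Booo.o..........#############
175 oB...oooooooB......###############
176 Bo..oooooooBBo.###################
177 oo..ooooooBBBoo##....#############
178 oo.oooooBoBBBoo......#############
179 ...oooo.BBBBBooo.....#############
180 .#.oooo.BBBBBooo.....#############
181 ##.oooo..BBBoooo.....#############
182 ##.ooooo.BBBoooo.....#############
183 ##.oooooooBooooo.....#############
184 ##..ooooooooooo......#############
185 ##...oooooooooo......#############
186 ##....oooooooooo.....#############
187 ##......oooooooo.....#############
188 ##......oooooooo....##############
189 ##......ooooooooo..###############
190 ##.......oooooooo.################
191 ##.......oooooooo....#############
192 ##.......o..oooo......############
193 ##...........o........############
194 ##.......#..........##############
195 ##.......##.......################
196 ##.......##.....##################
197 ##.......###.....#################
198 ##.......#####.###################
199 ##......##########################
200 ##......##########.###o###########
201 ##......##############o.##########
202 ##......###############..#####...#
203 ##......#####################....#
204 ##......#####################....#
205 ##......###########o########...###
206 ##......###########oo#######...###
207 ##......###########o#######o...###
208 ##......###########o#####ooo...###
209 ##.......###############oooo..####
G box [-55.994  35.853  98.478] axis box [ 0.303 -0.002 -0.953] roof perp 45.39439139772867
```

θ ≈ 51° with the hole seated on the bend, and the gripper is close to the roof edge. Back off 2 mm and release.

Request:
send_rows(series=[{"ax": 0,"ay": 0,"az": 0,"dx": 0.25,"dy": 0,"dz": 0.15,"hand": 1},{"ax": 0,"ay": 0,"az": 0,"dx": 0.25,"dy": 0,"dz": 0.15,"hand": 1}])

```text
clock: 13.45
eef_pos: [569.8, -246.5, 71.8]
tool_rot: [-3.14, 0.308, 2.719]
force: [-4.2, -2.4, 0.0]
width: 49.9
gripper_force: 62.4
```

```bash
python3 st.py | grep -v "^1[789]\|^20"
```

```text
clock 13.45 hole box [ 44.857  34.884 130.614] axis z [ 0.276 -0.126 -0.953] force [-4.166 -2.405  0.008] w 49.92693212218697 q [ 0.112  0.704  0.359  2.047 -1.099  0.234  2.558]
[-0.088  1.003 -0.601] [ 569.799 -246.508   71.797] [-3.14   0.308  2.719]
hole pred px [318.834 196.047]
cols 318
G box [-56.046  35.812  98.477] axis box [ 0.303 -0.002 -0.953] roof perp 45.462033266579354
```

Request:
send_rows(series=[{"ax": 0,"ay": 0,"az": 0,"dx": 0,"dy": 0,"dz": 0,"hand": 0.3},{"ax": 0,"ay": 0,"az": 0,"dx": 0,"dy": 0,"dz": 0,"hand": 0},{"ax": 0,"ay": 0,"az": 0,"dx": 0,"dy": 0,"dz": 0,"hand": 0},{"ax": 0,"ay": 0,"az": 0,"dx": 0,"dy": 0,"dz": 0,"hand": 0},{"ax": 0,"ay": 0,"az": 0,"dx": 0,"dy": 0,"dz": 0,"hand": 0}])

```text
clock: 14.0
eef_pos: [572.6, -246.7, 73.3]
tool_rot: [-3.14, 0.313, 2.721]
force: [-0.1, 0.5, 0.2]
width: 85.1
gripper_force: 0.0
```

```bash
sed -i 's/asc(172,210,318,352)/asc(166,236,314,356)/' st.py; python3 st.py
```

```text
clock 14.0 hole box [ 47.272  36.004 132.517] axis z [ 0.281 -0.127 -0.951] force [-0.087  0.509  0.241] w 85.13630191390263 q [ 0.111  0.703  0.359  2.043 -1.099  0.233  2.559]
[0.09  0.344 0.011] [ 572.637 -246.718   73.286] [-3.14   0.313  2.721]
hole pred px [317.992 195.224]
cols 314
166 BooB.Booooooooooo..........###.#########..
167 B..BB.oooooooo.............###..##########
168 ...BoBooo.................#####...########
169 ..BBoo....................#####.....######
170 ....Bo...............###########.....#####
171 .oo.oB........###################.......##
172 ooo.BB....#########......##########.......
173 ..o.oo...#.B.............###.########.....
174 BoB.oo...BBBB............###############..
175 BBBoBo...BBBBB.........###################
176 BooBBB...BBooooBB.########################
177 BooooB...BooooBBBo###..###################
178 ..oooo...oooooBBBoo.....##################
179 ........ooooooBBBooo....##################
180 .....#..ooooooBBBooo....##################
181 ....##..oooooBBBoooo....##################
182 ..####..oooo.BBBoooo....##################
183 .#####.
[... 1871 characters left out ...]
3 ######.oooooooooooooo....................B
224 ######.ooooooooooo....................ooo.
225 ######.oooooooo....................Bo.B.BB
226 ######.ooooo....................oB.B.....o
227 ######..o....................ooBo..ooB..B.
228 ######...................BBB.B.BB.Bo......
229 ######...............Boo...o........B.o.oo
230 ######............oBBoBoo..BB...B....oo...
231 ######.........B.oBBBBo.o....o..B..o..B.oB
232 ######......Boooo.......B....oBoo...Bo....
233 ######...o.oooo.B..o.o..B.o.B..BB...B..o.o
234 ######oooooo.BB.o......B.o.Bo......B..BoBo
235 ######BB.BB........B...BoBB.....ooB....o.B
G box [-53.488  36.747  99.927] axis box [ 0.308 -0.002 -0.951] roof perp 43.25895222861927
```

The turner now hangs straight down, with brass through the eye at rows 176–183 and the blade reaching row 227. Withdraw outward.

Request:
send_rows(series=[{"ax": 0,"ay": 0,"az": 0,"dx": 1.5,"dy": 0,"dz": -0.5,"hand": 0},{"ax": 0,"ay": 0,"az": 0,"dx": 3,"dy": 0,"dz": -1,"hand": 0},{"ax": 0,"ay": 0,"az": 0,"dx": 5,"dy": 0,"dz": -1.6,"hand": 0},{"ax": 0,"ay": 0.1,"az": 0,"dx": 8,"dy": 0,"dz": -2.6,"hand": 0},{"ax": 0,"ay": 0.2,"az": 0,"dx": 11,"dy": 0,"dz": -4,"hand": 0},{"ax": 0,"ay": 0.25,"az": 0,"dx": 12,"dy": 0,"dz": -6,"hand": 0},{"ax": 0,"ay": 0.25,"az": 0,"dx": 12,"dy": 0,"dz": -8,"hand": 0},{"ax": 0,"ay": 0.25,"az": 0,"dx": 12,"dy": 0,"dz": -8,"hand": 0}])

```text
clock: 14.85
eef_pos: [445.2, -189.9, 114.1]
tool_rot: [-3.141, 0.064, 2.72]
force: [0.7, 0.0, 0.4]
width: 85.4
gripper_force: 0.0
```

Run:
```python
from asc import *
def m():
    S=cam("scene");I=S["pixels"][186:228,320:342];k=cv2.inRange(cv2.cvtColor(I,cv2.COLOR_RGB2HSV),(0,110,30),(16,255,255));return [np.round(np.mean(np.nonzero(k),1),2).tolist(),int((k>0).sum())]
s=now();print(m());print(m());asc(170,230,316,345)
```

```text
clock 14.85 hole box [-80.492  35.926 148.884] axis z [ 0.058 -0.027 -0.998] force [0.673 0.023 0.394] w 85.43330200823175 q [-0.142  0.632  0.727  2.139 -0.798  0.584  2.311]
[[20.71, 6.28], 428]
[[20.44, 6.2], 419]
hole pred px [347.59 205.73]
cols 316
170 B..o...............##########
171 o.Bo........###########......
172 o.oo....#########............
173 o.oB...#.B...................
174 oBoo...BBBB................##
175 BoBB...BBBBB.........########
176 o.oB...BBooooBB.#########....
177 oooo...BooooBBBo###..........
178 Booo...oooooBBBoo............
179 ......ooooooBBBooo...........
180 ...#..ooooooBBBooo...........
181 ..##.ooooooBBBoooo...........
182 ####.ooooo.BBBoooo...........
183 ####.oooo...BBoooo...........
184 ####.oooo...ooooo............
185 ####.oooooooooooo............
186 ####..oooooooooo.............
187 ####...oooooooo..............
188 ####...oooooooo..............
189 ####...oooooooo..............
190 ####...oooooooo..............
191 ####...oooooooo..............
192 ####...oooooooo..............
193 ####...oooooooo..............
194 ####...ooooooo...........
[... 494 characters left out ...]
ooooooooo...........
210 ####oooooooooooooo...........
211 ####oooooooooooooo...........
212 ####oooooooooooooo...........
213 ####ooooooooooooo............
214 ####ooooooooooooo............
215 ####ooooooooooooo............
216 ####ooooooooooooo............
217 ####ooooooooooooo............
218 ####oooooo#oooooo............
219 ####ooooooooooooo............
220 ####ooooooooooooo............
221 ####ooooooooooooo............
222 ####ooooooooooo..............
223 ####ooooooo..................
224 ####ooo......................
225 ####.........................
226 ####.........................
227 ####.......................o.
228 ####..................BoBoo..
229 ####.................oBBo...B
```

It hangs free, perhaps still swinging a little. Let it settle and check for motion.

Request:
send_rows(series=[{"ax": 0,"ay": 0,"az": 0,"dx": 0,"dy": 0,"dz": -3,"hand": 0},{"ax": 0,"ay": 0,"az": 0,"dx": 0,"dy": 0,"dz": -5,"hand": 0},{"ax": 0,"ay": 0,"az": 0,"dx": 0,"dy": 0,"dz": -5,"hand": 0},{"ax": 0,"ay": 0,"az": 0,"dx": 0,"dy": 0,"dz": -5,"hand": 0},{"ax": 0,"ay": 0,"az": 0,"dx": 0,"dy": 0,"dz": -5,"hand": 0},{"ax": 0,"ay": 0,"az": 0,"dx": 0,"dy": 0,"dz": -5,"hand": 0},{"ax": 0,"ay": 0,"az": 0,"dx": 0,"dy": 0,"dz": -5,"hand": 0},{"ax": 0,"ay": 0,"az": 0,"dx": 0,"dy": 0,"dz": -5,"hand": 0},{"ax": 0,"ay": 0,"az": 0,"dx": 0,"dy": 0,"dz": -5,"hand": 0},{"ax": 0,"ay": 0,"az": 0,"dx": 0,"dy": 0,"dz": -5,"hand": 0}])

```text
clock: 16.0
eef_pos: [442.8, -188.9, 162.2]
tool_rot: [-3.14, 0.062, 2.72]
force: [0.1, 0.3, 0.7]
width: 85.0
gripper_force: 0.0
```

Run:
```python
from h import *
T0=cv2.imread("pics/top0.png")
for i in range(16):
    S=cam("scene");I=S["pixels"][186:230,320:342];k=cv2.inRange(cv2.cvtColor(I,cv2.COLOR_RGB2HSV),(0,110,30),(16,255,255));k[42:]=0
    print(np.round(np.mean(np.nonzero(k),1),2).tolist(),int((k>0).sum()),end=' ')
T=cam("top")["pixels"][:,:,::-1]; d=np.abs(T.astype(int)-T0).sum(2)>120
for n,(a,b,c,e) in dict(mug=(238,290,148,200),timer=(276,308,328,360),tins=(280,320,425,512)).items(): print(n,d[a:b,c:e].sum())
print(read_state()["clock"])
```

```text
[21.26, 6.68] 457 [21.24, 6.67] 459 [21.19, 6.63] 458 [21.14, 6.65] 457 [21.15, 6.64] 460 [21.16, 6.68] 460 [21.21, 6.65] 454 [21.16, 6.64] 458 [21.26, 6.66] 457 [21.19, 6.64] 459 [21.12, 6.67] 458 [21.23, 6.64] 457 [21.22, 6.65] 458 [21.13, 6.63] 459 [21.15, 6.64] 458 [21.24, 6.68] 454 mug 0
timer 908
tins 768
16.85
```

The turner is at rest. The differences at the timer and tins may only be the arm's cover or shadow, so I compare their red blobs in the scene view.

Run:
```python
from h import *
A=cv2.imread("pics/scene0.png")[:,:,::-1];B=cam("scene","pics/end.png")["pixels"]
for n,(a,b,c,e) in dict(timer=(270,310,350,392),low=(228,266,395,435),tall=(198,245,410,446)).items():
    o=[]
    for I in(A,B):
        h=cv2.cvtColor(np.ascontiguousarray(I[a:b,c:e]),cv2.COLOR_RGB2HSV);k=cv2.inRange(h,(0,150,50),(7,255,255))|cv2.inRange(h,(172,150,50),(180,255,255));y,x=np.nonzero(k);o.append((len(x),x.mean().round(1),y.mean().round(1),x.min(),x.max(),y.min(),y.max()))
    print(n,o)
```

```text
timer [(248, np.float64(20.7), np.float64(26.4), np.int64(8), np.int64(34), np.int64(8), np.int64(33)), (258, np.float64(20.8), np.float64(26.3), np.int64(8), np.int64(34), np.int64(8), np.int64(33))]
low [(369, np.float64(22.8), np.float64(18.7), np.int64(6), np.int64(39), np.int64(0), np.int64(31)), (364, np.float64(22.8), np.float64(18.7), np.int64(6), np.int64(39), np.int64(0), np.int64(31))]
tall [(254, np.float64(16.8), np.float64(28.1), np.int64(3), np.int64(30), np.int64(14), np.int64(46)), (251, np.float64(16.8), np.float64(28.2), np.int64(3), np.int64(30), np.int64(14), np.int64(46))]
```

Nothing else has moved, so I hand it in.

```bash
python3 -c "
from cell import *
print(finish_job())"
```

```text
the job is handed in; nothing more can be done
None
```

The turner hangs straight down at rest on the brass hook, the mug, tins and egg timer have not moved, and the job is handed in (about 17 s on the robot's clock).

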